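# Ready the island's lava-stone grill: gas nut tightened, stones spread

## Task

Get the island's lava-stone grill ready: set the adjustable wrench by its worm so that the jaws just fit the brass gas nut, without play, tighten the nut clockwise with it until it stops, and lay the wrench back flat in its tray. Also spread the heaped lava stones over the whole pan in one even layer, none on top of another, none touching, their middles at least 75 mm apart and no quarter of the pan left bare. Leave the other kitchen things where they stand.

Things in the scene. Friction and masses are not known exactly. Their poses are not given: they have to be found in the camera images.
- grill: Low stainless-steel table-top gas grill, 345 x 320 x 65 mm, fixed on the marble worktop. Origin on the worktop under the middle of its open stone pan; x away from its front strip with three knobs (75 mm deep, next to the pan's -x wall), y to the left seen from the robot. From its right-hand (-y) side an 18 mm copper pipe runs out level, 52 mm up, then down into the worktop through the nut.
- pan (a point): The middle of the pan's floor, axes as the grill's. The pan is 250 mm along x by 280 mm along y inside; its floor is 40 mm above the worktop, its walls stand 25 mm above that floor.
- nut_middle (a point): Middle of the brass hexagon nut at the foot of the copper pipe: 32 mm across flats, 37 mm across corners, 1 to 16 mm above the worktop. A 25 mm collar and the 18 mm pipe stand on it, so a wrench goes on from the side. The point's x axis passes through the middle of a flat; flats follow every 60 degrees. Level marble all round; the grill's side is 85 mm away.
- nut (a joint): Turn of the nut in rad, growing as it is tightened (clockwise seen from above). It starts between 0 and 0.45, drags with about 0.3 N m, stays where it is left and meets its stop, fully tight, at 1.2.
- wrench: Steel adjustable wrench, 205 mm long, 0.36 kg, flat in the tool tray, worm uppermost. Origin: on its underside, where the middle of the 32 mm nut sits between the jaws. x: the way the mouth opens (jaw tips at +14 mm, mouth's bottom at -20); y: from sliding to fixed jaw (face at +16); z up. Head 16 mm thick, x -54 to -20, y -36 to +28 mm. The jaw opening is joint jaw.
- handle_grip (a point): Point on the handle's centre line 50 mm from the head, 6.5 mm above the underside, at (-98, -27) mm in the wrench; axes as the wrench's. The handle, 24 mm wide, 13 mm thick, 135 mm long, leaves the head at (-52, -8) mm and runs along (-0.924, -0.383), 22.5 degrees off the mouth's line.
- wrench_mid (a point): Middle of the wrench's whole outline, 8 mm above its underside, at (-80, -20) mm in the wrench.
- jaw (a joint): Opening between the wrench's jaws in m (0.002 to 0.044). It only moves as the worm is rolled: about 0.8 mm for each rad of the worm. It starts between about 0.029 and 0.039. Wrenching hard on against the nut's stop (over 25 N on the jaws) makes it creep open.
- worm_top (a point): Top of the knurled worm, a roller 18 mm thick and 18 mm long lying along the wrench's y axis, at (-42, -18) mm, 19 mm above the underside, 3 mm proud of the head. Pressed from above with 5 to 12 N and dragged along the wrench's x it rolls: towards the jaws (+x) opens them, towards the handle closes them, 0.09 mm per mm. It takes 2.5 N of drag, keeps its setting, and stalls when the jaws meet the nut.
- tool_tray: Shallow aluminium tray, 300 mm (x) by 150 mm (y) outside, fixed on the worktop; floor 4 mm thick, rim 14 mm above the worktop, walls 4 mm. Origin: middle of its underside.
- stone1: Lava stone, a dark faceted lump with a flat top and bottom, 64 x 48 x 42 mm along its own x, y, z, about 0.11 kg, origin in its middle. It starts in the heap in the pan.
- stone2: Lava stone, a dark faceted lump with a flat top and bottom, 64 x 48 x 42 mm along its own x, y, z, about 0.11 kg, origin in its middle. It starts in the heap in the pan.
- stone3: Lava stone, a dark faceted lump with a flat top and bottom, 64 x 48 x 42 mm along its own x, y, z, about 0.11 kg, origin in its middle. It starts in the heap in the pan.
- stone4: Lava stone, a dark faceted lump with a flat top and bottom, 64 x 48 x 42 mm along its own x, y, z, about 0.11 kg, origin in its middle. It starts in the heap in the pan.
- stone5: Lava stone, a dark faceted lump with a flat top and bottom, 64 x 48 x 42 mm along its own x, y, z, about 0.11 kg, origin in its middle. It starts in the heap in the pan, or is absent.
- stone6: Lava stone, a dark faceted lump with a flat top and bottom, 64 x 48 x 42 mm along its own x, y, z, about 0.11 kg, origin in its middle. It starts in the heap in the pan, or is absent.
- stone7: Lava stone, a dark faceted lump with a flat top and bottom, 64 x 48 x 42 mm along its own x, y, z, about 0.11 kg, origin in its middle. It starts in the heap in the pan, or is absent.
- leak_spray: Bottle of leak-test fluid, 48 mm across, 150 mm tall, standing on the worktop and to be left alone; origin in the middle of its underside.
- tape_roll: Roll of thread tape, 60 mm across, 22 mm high, standing on the worktop and to be left alone; origin in the middle of its underside.
- pepper_mill: Wooden pepper mill, 58 mm across, 170 mm tall, standing on the worktop and to be left alone; origin in the middle of its underside.
- oil_bottle: Green glass oil bottle, 62 mm across, 210 mm tall, standing on the worktop and to be left alone; origin in the middle of its underside.
- mug: White mug, 80 mm across, 92 mm tall, standing on the worktop and to be left alone; origin in the middle of its underside.

How it is judged:
On the way, in this order (a step that is already met when the one before it is completed fails the run):
1. the wrench sits on the nut, its jaws closed to a snug fit (no more than 1.7 mm wider than the nut) before the nut has been tightened (nut below 0.8 rad) (value of joint jaw below 0.0337 m and horizontal distance between wrench and nut_middle below 0.009 m and angle between wrench's own z axis and vertical below 0.12 rad and value of joint nut below 0.8 rad), for 0.2 s.
2. the nut is tightened to its stop (beyond 1.14 rad) with the snug wrench on it (value of joint jaw below 0.0337 m and horizontal distance between wrench and nut_middle below 0.009 m and angle between wrench's own z axis and vertical below 0.12 rad and value of joint nut above 1.14 rad), for 0.1 s.
At the end, for the whole second after the job is handed in: The nut is tight (beyond 1.14 of 1.2 rad); the wrench lies flat inside the tool tray (its middle within 80 mm along and 60 mm across of the tray's middle); every stone lies at rest on the pan's floor, inside the pan, centres at least 73 mm apart, with at least one stone in each quarter of the pan (value of joint nut above 1.14 rad and x of wrench_mid in the frame of tool_tray between -0.08 and 0.08 m and y of wrench_mid in the frame of tool_tray between -0.06 and 0.06 m and z of wrench_mid in the frame of tool_tray below 0.018 m and angle between wrench's own z axis and vertical below 0.08 rad and linear speed of each of wrench, stone1, stone2, stone3, stone4, stone5, stone6, stone7 below 0.02 m/s and x of stone1 in the frame of pan between -0.115 and 0.115 m and y of stone1 in the frame of pan between -0.13 and 0.13 m and z of each of stone1, stone2, stone3, stone4, stone5, stone6, stone7 in the frame of pan below 0.042 m and x of stone2 in the frame of pan between -0.115 and 0.115 m and y of stone2 in the frame of pan between -0.13 and 0.13 m and x of stone3 in the frame of pan between -0.115 and 0.115 m and y of stone3 in the frame of pan between -0.13 and 0.13 m and x of stone4 in the frame of pan between -0.115 and 0.115 m and y of stone4 in the frame of pan between -0.13 and 0.13 m and x of stone5 in the frame of pan between -0.115 and 0.115 m and y of stone5 in the frame of pan between -0.13 and 0.13 m and x of stone6 in the frame of pan between -0.115 and 0.115 m and y of stone6 in the frame of pan between -0.13 and 0.13 m and x of stone7 in the frame of pan between -0.115 and 0.115 m and y of stone7 in the frame of pan between -0.13 and 0.13 m and horizontal distance between each of stone2, stone3, stone4, stone5, stone6, stone7 and stone1 above 0.073 m and horizontal distance between each of stone3, stone4, stone5, stone6, stone7 and stone2 above 0.073 m and horizontal distance between each of stone4, stone5, stone6, stone7 and stone3 above 0.073 m and horizontal distance between each of stone5, stone6, stone7 and stone4 above 0.073 m and horizontal distance between each of stone6, stone7 and stone5 above 0.073 m and horizontal distance between stone7 and stone6 above 0.073 m and ((x of stone1 in the frame of pan below 0 m and y of stone1 in the frame of pan below 0 m) or (x of stone2 in the frame of pan below 0 m and y of stone2 in the frame of pan below 0 m) or (x of stone3 in the frame of pan below 0 m and y of stone3 in the frame of pan below 0 m) or (x of stone4 in the frame of pan below 0 m and y of stone4 in the frame of pan below 0 m) or (x of stone5 in the frame of pan below 0 m and y of stone5 in the frame of pan below 0 m) or (x of stone6 in the frame of pan below 0 m and y of stone6 in the frame of pan below 0 m) or (x of stone7 in the frame of pan below 0 m and y of stone7 in the frame of pan below 0 m)) and ((x of stone1 in the frame of pan below 0 m and y of stone1 in the frame of pan above 0 m) or (x of stone2 in the frame of pan below 0 m and y of stone2 in the frame of pan above 0 m) or (x of stone3 in the frame of pan below 0 m and y of stone3 in the frame of pan above 0 m) or (x of stone4 in the frame of pan below 0 m and y of stone4 in the frame of pan above 0 m) or (x of stone5 in the frame of pan below 0 m and y of stone5 in the frame of pan above 0 m) or (x of stone6 in the frame of pan below 0 m and y of stone6 in the frame of pan above 0 m) or (x of stone7 in the frame of pan below 0 m and y of stone7 in the frame of pan above 0 m)) and ((x of stone1 in the frame of pan above 0 m and y of stone1 in the frame of pan below 0 m) or (x of stone2 in the frame of pan above 0 m and y of stone2 in the frame of pan below 0 m) or (x of stone3 in the frame of pan above 0 m and y of stone3 in the frame of pan below 0 m) or (x of stone4 in the frame of pan above 0 m and y of stone4 in the frame of pan below 0 m) or (x of stone5 in the frame of pan above 0 m and y of stone5 in the frame of pan below 0 m) or (x of stone6 in the frame of pan above 0 m and y of stone6 in the frame of pan below 0 m) or (x of stone7 in the frame of pan above 0 m and y of stone7 in the frame of pan below 0 m)) and ((x of stone1 in the frame of pan above 0 m and y of stone1 in the frame of pan above 0 m) or (x of stone2 in the frame of pan above 0 m and y of stone2 in the frame of pan above 0 m) or (x of stone3 in the frame of pan above 0 m and y of stone3 in the frame of pan above 0 m) or (x of stone4 in the frame of pan above 0 m and y of stone4 in the frame of pan above 0 m) or (x of stone5 in the frame of pan above 0 m and y of stone5 in the frame of pan above 0 m) or (x of stone6 in the frame of pan above 0 m and y of stone6 in the frame of pan above 0 m) or (x of stone7 in the frame of pan above 0 m and y of stone7 in the frame of pan above 0 m))); the robot touches nothing.
It fails at once if the leak spray is shifted by more than 30 mm or knocked over (distance of leak_spray from where it was at the start of the episode above 0.03 m or angle between leak_spray's own z axis and vertical above 0.5 rad).
It fails at once if the tape roll is shifted by more than 30 mm or knocked over (distance of tape_roll from where it was at the start of the episode above 0.03 m or angle between tape_roll's own z axis and vertical above 0.5 rad).
It fails at once if the pepper mill is shifted by more than 30 mm or knocked over (distance of pepper_mill from where it was at the start of the episode above 0.03 m or angle between pepper_mill's own z axis and vertical above 0.5 rad).
It fails at once if the oil bottle is shifted by more than 30 mm or knocked over (distance of oil_bottle from where it was at the start of the episode above 0.03 m or angle between oil_bottle's own z axis and vertical above 0.5 rad).
It fails at once if the mug is shifted by more than 30 mm or knocked over (distance of mug from where it was at the start of the episode above 0.03 m or angle between mug's own z axis and vertical above 0.5 rad).
Of stone5, stone6, stone7 only 1 to 3 are there at a start; the rules pass over those that are not, and their reading is None.
At some moment in a run one of stone1, stone2, stone3, stone4, stone5, stone6, stone7 may be knocked a few centimetres aside while the robot is not near it.
Once in a run the grip may slacken for a moment while it holds something.
It also fails if it takes over 210 s, if anything falls off the work surface, if the arm or the gripper's body presses on something with over 40 N, if the wrist force passes 120 N, or if a joint passes its speed limit or range.

## Robot

A 7-joint arm with a two-finger parallel gripper is mounted at the origin on the work surface. World frame = base frame: x ahead of the robot, y to its left, z up, the work surface at z = 0. Lengths are in m, angles in rad, forces in N, time in s.
With the tool pointing down it reaches from about 0.4 to 0.85 m from the base axis. Payload 10.4 kg.
Tool frame: the origin (TCP) lies at the very end of the fingers, on their centre line; the grasp point (between the pads) lies 19 mm behind it; z points along the fingers, y is the line along which they close (so a half turn about z gives the same grasp; the last joint's range is limited). The gripper opens to 87 mm and grips with 3 to 60 N. Pads are 19 mm wide; open, the fingers measure 117 mm over their backs; the gripper's body (75 mm by 190 mm) begins 51 mm behind the grasp point.
Start: joints at [1.315, 0.332, -0.065, 1.46, 0.022, 1.35, -0.088], TCP at [0.144, -0.608, 0.223] pointing down, gripper open.
Joint ranges: [-2.6, 2.6], [-0.5, 2.12], [-1.47, 1.34], [0.16, 2.42], [-1.27, 4.41], [0.06, 2.06], [-2.6, 2.6]. Speed limits (rad/s): [2.22, 2.22, 2.79, 2.79, 3.14, 3.14, 3.14].

## Interface

Orientations are given as a 3x3 rotation matrix whose columns are the frame's x, y, z axes.
In Python, from rig import robot, viewer, spotter gives the robot as it stands.
- The arm moves only by the tool play_rows, never from a script. Its argument "moves" is a list of rows, each an object of numbers: "dx", "dy", "dz": the shift along the tool's x, y, z in units of 25 mm (1.0 is 25 mm); "turn": the turn about the tool's z in units of 5 degrees (1.0 is 5 degrees); "fingers": the closure, from 0 (fully open) to 1 (shut). A call has 1 to 12 rows; each row is the pose to reach, as a shift and turn from the pose commanded when the call began, along the tool's axes at that moment; what a row does not reach only later rows make up. A row lasts 1/10 s, in which the tool goes at most 50 mm and 8.59 degrees, less where a joint would pass 70% of its speed; a pose out of reach is approached as far as the arm can. A call with a gripper value outside its range is refused whole. The fingers move at their own pace and stop on an object; "force" is the grip in N (left out, the last holds). Time passes only in rows, so rows that repeat a pose let the fingers close. It gives the time, the measured TCP pose, the force, the opening and the grip force at its end, in the units of the state.
- robot.read_state(): the state, without advancing time (a new reading comes with each control period).
- viewer.camera(name): name is "side" or "top" or "wrist"; returns a dict with "color" (384x512x3 uint8, red, green, blue), "fx", "fy", "cx", "cy" (pixels), "k1" (the pictures are not rectified: a ray, as slopes to the right and down, at radius r is drawn at 1 + k1 r^2 times it, then the intrinsics apply), "extrinsics" (4x4, takes a point from camera to world coordinates). Camera axes: x right, y down, z forward; pixel columns grow to the right and rows downward; lengths in m; the calibration is good to about 2 mm. A picture is of the moment at which its call begins. There is no depth.
- robot.hand_in(): hands the job in; it is judged then, once.
Trained networks look in a picture, given as the dict that the camera call returned (one of the last four; its "shot" number tells which), for a name from the list of things; names that differ only in an ending like _2 or _b are one class to them, and where a whole thing is asked for, a point or a joint stands for the part that bears it (a point fixed in the world has none). Each returns a list of dicts, best first, with "confidence" (0 to 1); they miss things now and then, are a little off and sometimes report something else, mostly with a low value. They report only what shows in the picture. A call takes as long as a camera call.
- spotter.look_for(picture, target): "location" ([column, row] in pixels, amid what is visible of it).
- spotter.silhouettes(picture, target): "mask" (384x512 bool, what is visible of it) and "location" ([column, row] in pixels, amid what is visible of it).
- spotter.landmark_of(picture, target): "location" ([column, row] in pixels: a listed point, or the origin of a listed thing).
The state is a dict: "t": time; "q": joint angles; "joint_velocities": joint speeds; "joint_torque": joint torques, N m; "tool_pos": TCP position; "tool_rot": TCP orientation; "force": force on the tool from outside, world axes, zero at the start; "ft_torque": the same for the moment, N m; "grip_width": finger opening in m; "gripper_force": force on a finger pad.
Only numpy, scipy, OpenCV 4.12 (cv2) and the standard library are available. Lean on these libraries where they do the work, as an engineer would, in place of code of your own. Each camera call takes 0.05 s, during which the arm holds its last target. There are 200 camera calls.

## Working session

There is one attempt and no reset: what is moved stays moved. The work goes in short steps, Python scripts to look and compute and a tool call to move; the robot and the scene stay as the last step left them, time stands still between calls to the robot, and variables do not carry over. Pictures are saved under pics/ and viewed, at most 14 in all, crops included, and the job is handed in when it is done.

Besides the shell and the picture viewer there is one more tool, called after "Request:" as name(argument=value, ...) on one line, values as JSON. play_rows: Moves the arm, as the interface text tells. Its arguments: {"type":"object","properties":{"moves":{"type":"array","items":{"type":"object","properties":{"dx":{"type":"number"},"dy":{"type":"number"},"dz":{"type":"number"},"turn":{"type":"number"},"fingers":{"type":"number"}}}},"force":{"type":"number"}},"required":["moves"]}

```bash
ls; mkdir -p pics; cat > h.py <<'E'
import numpy as np, cv2
from rig import robot, viewer, spotter
def ray(p,uv):
    x=(uv[0]-p["cx"])/p["fx"]; y=(uv[1]-p["cy"])/p["fy"]
    k=p["k1"]; rd=np.hypot(x,y); r=rd
    for _ in range(20): r=rd/(1+k*r*r)
    s=r/rd if rd>0 else 1
    E=np.array(p["extrinsics"]); d=E[:3,:3]@np.array([x*s,y*s,1]); return E[:3,3],d
def at(p,uv,z):
    o,d=ray(p,uv); return o+d*(z-o[2])/d[2]
def proj(p,X):
    E=np.array(p["extrinsics"]); c=E[:3,:3].T@(np.array(X)-E[:3,3]); x,y=c[:2]/c[2]; f=1+p["k1"]*(x*x+y*y)
    return np.array([x*f*p["fx"]+p["cx"],y*f*p["fy"]+p["cy"]])
def tri(ps,uvs):
    A=np.zeros((3,3));b=np.zeros(3)
    for p,uv in zip(ps,uvs):
        o,d=ray(p,uv); d=d/np.linalg.norm(d); M=np.eye(3)-np.outer(d,d); A+=M; b+=M@o
    return np.linalg.solve(A,b)
def save(p,name,crop=None,s=1):
    im=p["color"][:,:,::-1]
    if crop: im=im[crop[1]:crop[3],crop[0]:crop[2]]
    cv2.imwrite(f"pics/{name}.png",cv2.resize(im,None,fx=s,fy=s,interpolation=cv2.INTER_CUBIC))
E
python3 - <<'E'
from h import *
np.set_printoptions(precision=4,suppress=True)
s=robot.read_state(); print(s["t"],s["tool_pos"],s["tool_rot"],s["q"])
P={n:viewer.camera(n) for n in("side","top","wrist")}
for n,p in P.items(): print(n,p["fx"],p["k1"],np.array(p["extrinsics"]).round(3).tolist())
Z=dict(nut_middle=.0085,wrench=.004,handle_grip=.0105,wrench_mid=.012,worm_top=.023,tool_tray=0,grill=0,pan=.04,leak_spray=0,tape_roll=0,pepper_mill=0,oil_bottle=0,mug=0)
for t,z in Z.items():
  for n in("side","top","wrist"):
    r=spotter.landmark_of(P[n],t)
    for q in r[:1]: print(t,n,np.round(q["location"],1),round(q["confidence"],2),at(P[n],q["location"],z).round(4))
for n in("side","top","wrist"):
  for q in spotter.landmark_of(P[n],"stone1"): print("st",n,np.round(q["location"],1),round(q["confidence"],2),at(P[n],q["location"],.061)[:2].round(3))
im=np.vstack([P["top"]["color"]]);save(P["top"],"top0",s=1.5);save(P["side"],"side0",s=1.5)
E
```

```text
pics
0.0 [ 0.1441 -0.6078  0.2217] [[ 0.973   0.2306 -0.0004]
 [ 0.2306 -0.973   0.0014]
 [-0.0001 -0.0015 -1.    ]] [ 1.3154  0.3329 -0.0647  1.4609  0.0216  1.3499 -0.0885]
side 352.6661221386302 -0.001965930807387609 [[-0.75, -0.432, 0.5, 0.033], [-0.661, 0.483, -0.574, 0.577], [0.007, -0.762, -0.648, 0.695], [0.0, 0.0, 0.0, 1.0]]
top 499.2575340340169 -0.17317714406012966 [[0.022, -0.974, 0.227, 0.178], [-1.0, -0.023, -0.001, 0.034], [0.006, -0.227, -0.974, 1.631], [0.0, 0.0, 0.0, 1.0]]
wrist 344.5308929984693 -0.08123934105038384 [[0.23, -0.938, -0.259, 0.214], [-0.973, -0.222, -0.06, -0.592], [-0.001, 0.265, -0.964, 0.384], [0.0, 0.0, 0.0, 1.0]]
nut_middle side [268.7 195.6] 0.45 [ 0.5393 -0.0476  0.0085]
nut_middle top [376.6 182.4] 0.63 [ 0.59   -0.3761  0.0085]
wrench side [319.3 148.7] 0.82 [ 0.5746 -0.37    0.004 ]
wrench top [378.5 183.6] 0.79 [ 0.5871 -0.3837  0.004 ]
handle_grip side [343.8 156.1] 0.93 [ 0.4802 -0.3788  0.0105]
handle_grip top [206.  189.6] 0.47 [0.5509 0.1986 0.0105]
wrench_mid side [337.9 154. ] 0.58 [ 0.5013 -0.3742  0.012 ]
wrench_mid top [376.6 213
[... 755 characters left out ...]
7739 -0.006   0.    ]
pepper_mill top [275.4 123.1] 0.9 [ 0.796  -0.0303  0.    ]
oil_bottle side [264.5 346.5] 0.63 [0.2487 0.3087 0.    ]
oil_bottle top [171.6 282.3] 0.76 [0.2419 0.2989 0.    ]
mug side [107.5 290.4] 0.55 [0.6051 0.4482 0.    ]
mug top [139.3 170.7] 0.93 [0.614  0.4314 0.    ]
st side [169.7 241.1] 0.86 [0.569 0.287]
st side [201.9 220.6] 0.85 [0.564 0.189]
st side [222.7 212.5] 0.79 [0.546 0.132]
st side [187.9 232.1] 0.71 [0.56  0.239]
st side [268.9 197.4] 0.6 [0.495 0.006]
st top [175.6 180.7] 0.79 [0.567 0.294]
st top [194.  181.9] 0.74 [0.564 0.234]
st top [211.2 187.1] 0.62 [0.548 0.177]
st top [214.7 181.7] 0.6 [0.566 0.166]
st top [225.1 185.3] 0.53 [0.555 0.132]
```

View pics/top0.png

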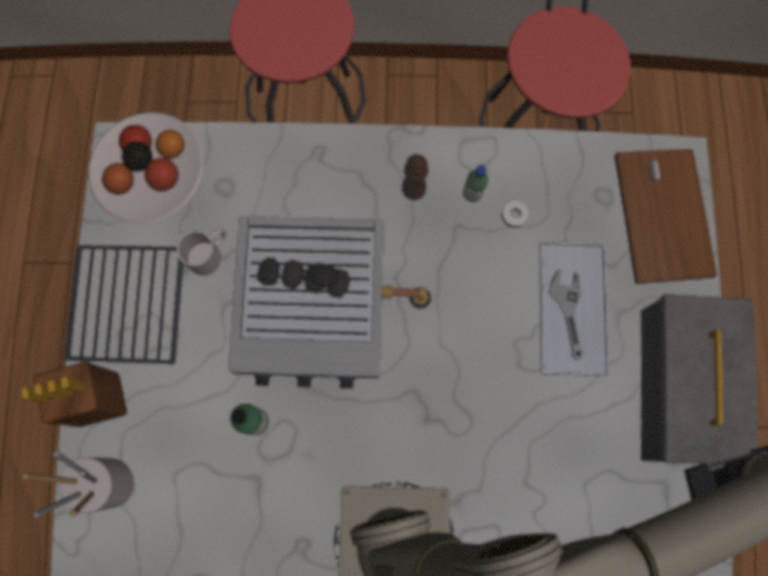

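View pics/side0.png

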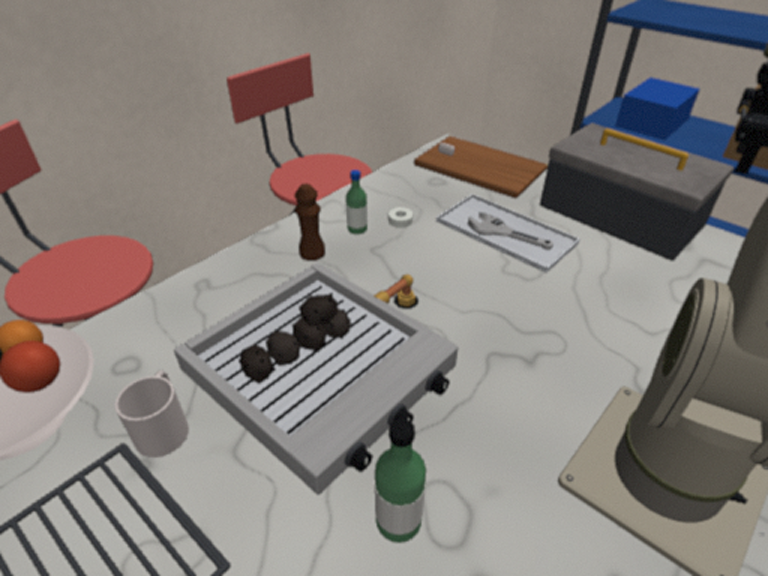

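The top view shows five dark stones in a row in the pan, around (268–340, 275) of the 1.5x picture, and the nut at about (420,298). The wrench is in the tray at about (567,310) with its mouth pointing away from the robot. Nothing blocks the way to the tray, so I'll go above it for a closer look.

Request:
play_rows(moves=[{"dx":8,"dy":-2.8,"dz":-1},{"dx":16,"dy":-5.6,"dz":-1},{"dx":16,"dy":-5.6,"dz":-1},{"dx":16,"dy":-5.6,"dz":-1},{"dx":16,"dy":-5.6,"dz":-1},{"dx":16,"dy":-5.6,"dz":-1},{"dx":16,"dy":-5.6,"dz":-1},{"dx":16,"dy":-5.6,"dz":-1},{"dx":16,"dy":-5.6,"dz":-1},{"dx":16,"dy":-5.6,"dz":-1},{"dx":16,"dy":-5.6,"dz":-1},{"dx":16,"dy":-5.6,"dz":-1,"fingers":1}])

```text
schema error: expected keys dx, dy, dz, turn, fingers
```

```bash
cat > w.py <<'E'
from h import *
np.set_printoptions(precision=4,suppress=True)
s=robot.read_state(); print(s["t"],s["tool_pos"],s["tool_rot"].__class__, np.degrees(np.arctan2(s["tool_rot"][1][0],s["tool_rot"][0][0])),s["force"],s["grip_width"])
p=viewer.camera("wrist")
Z=dict(wrench=.004,handle_grip=.0105,wrench_mid=.012,worm_top=.023,tool_tray=0)
for t,z in Z.items():
  for q in spotter.landmark_of(p,t)[:2]: print(t,np.round(q["location"],1),round(q["confidence"],2),at(p,q["location"],z).round(4))
E
cat >> w.py <<'E'
import sys
if len(sys.argv)>1: save(p,sys.argv[1],s=1.5)
E
python3 w.py wr1
```

```text
2.25 [ 0.1442 -0.6082  0.2226] <class 'numpy.ndarray'> 13.334106830955823 [-0.8972  0.161  -0.0391] 0.08696346055792802
```

View pics/wr1.png

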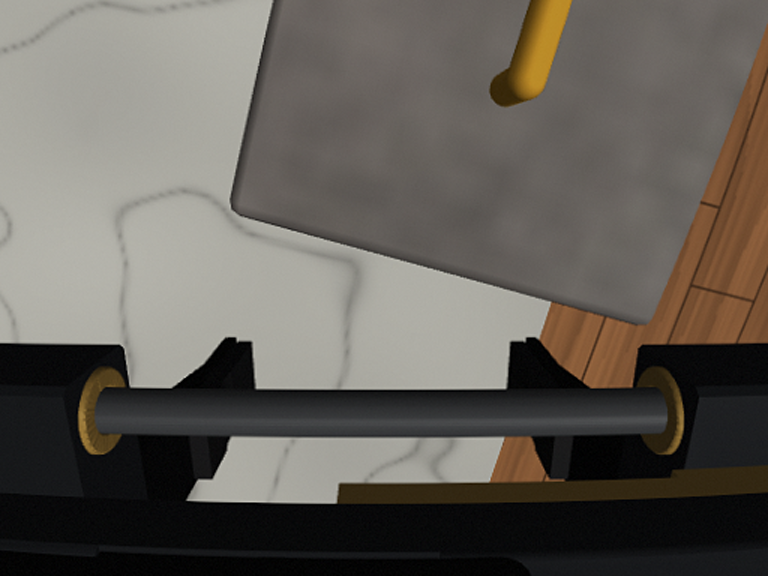

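The wrist view shows tool +x running upward in the picture, with the toolbox ahead on the right. I'll raise the arm first. Every row also has to carry all five keys.

Request:
play_rows(moves=[{"dx":1,"dy":-2,"dz":-2,"turn":0,"fingers":1},{"dx":4,"dy":-5.6,"dz":-2,"turn":0,"fingers":1},{"dx":14.5,"dy":-5.6,"dz":-2,"turn":0,"fingers":1},{"dx":14.5,"dy":-5.6,"dz":-2,"turn":0,"fingers":1},{"dx":14.5,"dy":-5.6,"dz":-2,"turn":0,"fingers":1},{"dx":14.5,"dy":-5.6,"dz":-2,"turn":0,"fingers":1},{"dx":14.5,"dy":-5.6,"dz":-2,"turn":0,"fingers":1},{"dx":14.5,"dy":-5.6,"dz":0,"turn":0,"fingers":1},{"dx":14.5,"dy":-5.6,"dz":0,"turn":0,"fingers":1},{"dx":14.5,"dy":-5.6,"dz":0,"turn":0,"fingers":1},{"dx":14.5,"dy":-5.6,"dz":0,"turn":0,"fingers":1},{"dx":14.5,"dy":-5.6,"dz":0,"turn":0,"fingers":1}])

```text
t: 3.75
tool_pos: [0.4638, -0.3896, 0.2234]
tool_rot: [[0.973, 0.229, 0.0], [0.229, -0.973, -0.001], [0.0, 0.001, -1.0]]
force: [-0.3, -0.7, -0.4]
grip_width: 0.0025
gripper_force: 0.0
```

```bash
python3 w.py wr2
```

```text
3.75 [ 0.4638 -0.3896  0.2234] <class 'numpy.ndarray'> 13.23516755480284 [-0.2758 -0.7175 -0.4318] 0.0025308650262585693
wrench [265.6  55.1] 0.89 [ 0.5793 -0.3761  0.004 ]
handle_grip [253.6 152.3] 0.55 [ 0.4772 -0.3871  0.0105]
wrench_mid [251.4 133.9] 0.85 [ 0.4963 -0.3802  0.012 ]
worm_top [262.6  98.2] 0.72 [ 0.5354 -0.3829  0.023 ]
tool_tray [266.8 117.6] 0.88 [ 0.5164 -0.3928  0.    ]
```

View pics/wr2.png

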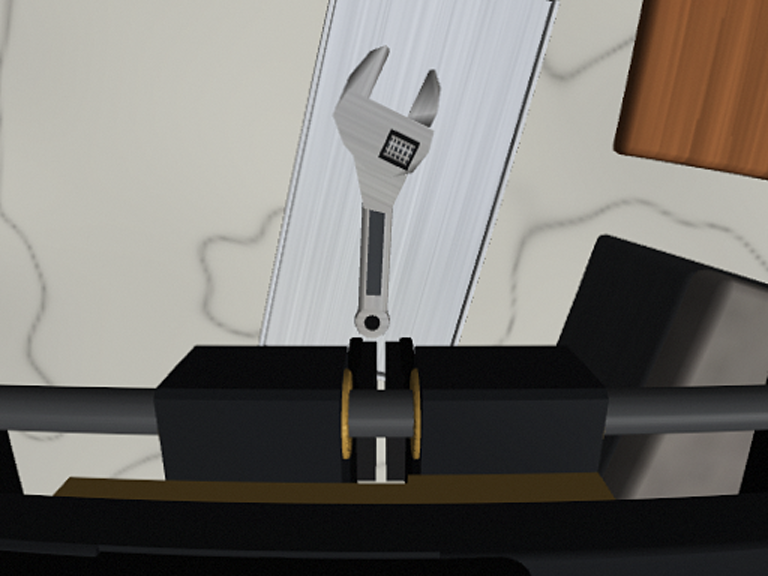

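The wrist view shows the wrench lying clear in the tray: the worm at (400,149), jaw tips at about (385,50) and (433,72), handle hole at (372,322). I'll go closer to measure the jaw opening.

Request:
play_rows(moves=[{"dx":1,"dy":0.4,"dz":2,"turn":0,"fingers":1},{"dx":1,"dy":0.4,"dz":4,"turn":0,"fingers":1},{"dx":1,"dy":0.4,"dz":4.8,"turn":0,"fingers":1},{"dx":1,"dy":0.4,"dz":4.8,"turn":0,"fingers":1},{"dx":1,"dy":0.4,"dz":4.8,"turn":0,"fingers":1}])

```text
t: 4.55
tool_pos: [0.4915, -0.3927, 0.1037]
tool_rot: [[0.973, 0.23, 0.001], [0.23, -0.973, -0.0], [0.0, 0.001, -1.0]]
force: [1.2, -0.4, 1.9]
grip_width: 0.0003
gripper_force: 0.0
```

```bash
cat >> w.py <<'E'
r=spotter.silhouettes(p,"wrench")
np.savez("last.npz",mask=r[0]["mask"] if r else 0,**{k:p[k] for k in("fx","fy","cx","cy","k1","extrinsics","color")})
m=r[0]["mask"]; ys,xs=np.where(m); print("mask",xs.min(),xs.max(),ys.min(),ys.max(),r[0]["confidence"])
if len(sys.argv)>2:
    a,b,c,d=xs.min()-10,max(ys.min()-10,0),xs.max()+10,ys.max()+10
    g=np.array(p["color"]); 
    sc=min(800/(c-a),600/(d-b)); save(p,sys.argv[1],(max(a,0),b,c,d),sc); print("crop",a,b,"scale",sc)
E
python3 w.py wr3 crop
```

```text
4.55 [ 0.4915 -0.3927  0.1037] <class 'numpy.ndarray'> 13.318082076315962 [ 1.2266 -0.4437  1.9361] 0.00026711617953300714
handle_grip [238.4 204.3] 0.58 [ 0.4805 -0.3835  0.0105]
wrench_mid [239.6 185.1] 0.63 [ 0.4961 -0.381   0.012 ]
worm_top [256.9 139.8] 0.86 [ 0.5338 -0.3855  0.023 ]
tool_tray [257.2 162.9] 0.74 [ 0.5137 -0.3907  0.    ]
mask 195 299 38 230 0.89
crop 185 28 scale 2.830188679245283
```

View pics/wr3.png

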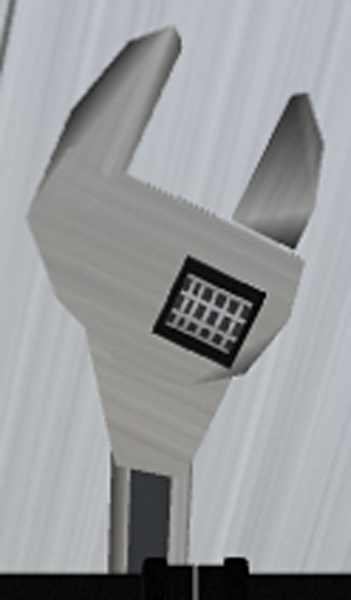

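The crop shows the fixed jaw's inner edge from (180,40) to (130,178), the sliding jaw's from (295,95) to (235,215), and the worm centred at (211,313).

```bash
cat > fit.py <<'E'
from h import *
np.set_printoptions(precision=4,suppress=True)
p=dict(np.load("last.npz")); 
sc,ox,oy=2.830188679245283,185,28
W=lambda u,v,z=.020: at(p,(u/sc+ox-.0,v/sc+oy),z)[:2]
F=[W(180,40),W(130,178)]; S=[W(295,95),W(235,215)]; wm=W(211,313,.022)
for L in(F,S): d=L[0]-L[1]; print(np.degrees(np.arctan2(d[1],d[0])),L)
b=[W(130,178),W(300,258)]; d=b[0]-b[1]; print("bottom edge yaw",np.degrees(np.arctan2(d[1],d[0]))-90)
for yaw in (-7,-8.5,-10):
    c,s=np.cos(np.radians(yaw)),np.sin(np.radians(yaw)); R=np.array([[c,-s],[s,c]])
    loc=lambda X:R.T@(np.array(X)-wm)+[-.042,-.018]
    print(yaw,"F",[loc(x) for x in F],"S",[loc(x) for x in S],"org",wm-R@[-.042,-.018])
print(wm)
E
python3 fit.py
```

```text
-7.7556224231853195 [array([ 0.5961, -0.3649]), array([ 0.5622, -0.3603])]
-13.269919395393329 [array([ 0.5903, -0.3946]), array([ 0.5595, -0.3873])]
bottom edge yaw -11.369008175429443
-7 F [array([0.016 , 0.0115]), array([-0.0182,  0.012 ])] S [array([ 0.0138, -0.0187]), array([-0.0176, -0.0152])] org [ 0.5788 -0.3744]
-8.5 F [array([0.0152, 0.013 ]), array([-0.019 ,  0.0126])] S [array([ 0.0138, -0.0172]), array([-0.0177, -0.0146])] org [ 0.5791 -0.3755]
-10 F [array([0.0144, 0.0145]), array([-0.0198,  0.0132])] S [array([ 0.0138, -0.0157]), array([-0.0178, -0.0139])] org [ 0.5794 -0.3767]
[ 0.5349 -0.3871]
```

Request:
play_rows(moves=[{"dx":1.44,"dy":0.06,"dz":1,"turn":1.6,"fingers":1},{"dx":1.44,"dy":0.06,"dz":2,"turn":3.2,"fingers":1},{"dx":1.44,"dy":0.06,"dz":2.6,"turn":4.6,"fingers":1},{"dx":1.44,"dy":0.06,"dz":3.0,"turn":4.6,"fingers":1},{"dx":1.44,"dy":0.06,"dz":3.1,"turn":4.6,"fingers":1},{"dx":1.44,"dy":0.06,"dz":3.1,"turn":4.6,"fingers":1}])

```text
t: 5.5
tool_pos: [0.5267, -0.3857, 0.0255]
tool_rot: [[0.986, -0.165, 0.0], [-0.165, -0.986, -0.0], [0.0, 0.0, -1.0]]
force: [-0.6, 1.5, -0.4]
grip_width: 0.0004
gripper_force: 0.0
```

Request:
play_rows(moves=[{"dx":0,"dy":0,"dz":0.08,"turn":0,"fingers":1},{"dx":0,"dy":0,"dz":0.08,"turn":0,"fingers":1}])

```text
t: 5.7
tool_pos: [0.5269, -0.3858, 0.0238]
tool_rot: [[0.986, -0.167, 0.001], [-0.167, -0.986, -0.001], [0.001, 0.001, -1.0]]
force: [0.5, -0.1, -1.0]
grip_width: 0.0004
gripper_force: 0.0
```

Request:
play_rows(moves=[{"dx":0,"dy":0,"dz":0.04,"turn":0,"fingers":1},{"dx":0,"dy":0,"dz":0.04,"turn":0,"fingers":1}])

```text
t: 5.9
tool_pos: [0.527, -0.3859, 0.0233]
tool_rot: [[0.986, -0.168, 0.001], [-0.168, -0.986, -0.001], [0.001, 0.001, -1.0]]
force: [-2.4, 1.2, 6.2]
grip_width: 0.0002
gripper_force: 3.1
```

Contact is at z of about 23.5 mm with about 6 N. Now I'll drag towards the jaws to open them.

Request:
play_rows(moves=[{"dx":0.12,"dy":0,"dz":0.015,"turn":0,"fingers":1},{"dx":0.24,"dy":0,"dz":0.015,"turn":0,"fingers":1},{"dx":0.36,"dy":0,"dz":0.015,"turn":0,"fingers":1}])

```text
t: 6.2
tool_pos: [0.5359, -0.3877, 0.0233]
tool_rot: [[0.986, -0.168, 0.001], [-0.168, -0.986, -0.001], [0.001, 0.001, -1.0]]
force: [-3.0, 1.0, 8.7]
grip_width: 0.0005
gripper_force: 4.3
```

Request:
play_rows(moves=[{"dx":0.14,"dy":0,"dz":0,"turn":0,"fingers":1},{"dx":0.28,"dy":0,"dz":0,"turn":0,"fingers":1},{"dx":0.28,"dy":0,"dz":0,"turn":0,"fingers":1}])

```text
t: 6.5
tool_pos: [0.5431, -0.3892, 0.0233]
tool_rot: [[0.986, -0.168, 0.002], [-0.168, -0.986, -0.002], [0.002, 0.002, -1.0]]
force: [-1.8, -0.9, 7.3]
grip_width: 0.0003
gripper_force: 3.8
```

Request:
play_rows(moves=[{"dx":0,"dy":0,"dz":-0.14,"turn":0,"fingers":1},{"dx":-0.65,"dy":0,"dz":-0.14,"turn":0,"fingers":1},{"dx":-0.65,"dy":0,"dz":-0.14,"turn":0,"fingers":1},{"dx":-0.65,"dy":0,"dz":0,"turn":0,"fingers":1},{"dx":-0.65,"dy":0,"dz":0.0,"turn":0,"fingers":1},{"dx":-0.52,"dy":0,"dz":0.01,"turn":0,"fingers":1},{"dx":-0.4,"dy":0,"dz":0.01,"turn":0,"fingers":1},{"dx":-0.28,"dy":0,"dz":0.01,"turn":0,"fingers":1},{"dx":-0.16,"dy":0,"dz":0.01,"turn":0,"fingers":1},{"dx":-0.04,"dy":0,"dz":0.01,"turn":0,"fingers":1},{"dx":-0.04,"dy":0,"dz":0.01,"turn":0,"fingers":1}])

```text
t: 7.6
tool_pos: [0.543, -0.3893, 0.0232]
tool_rot: [[0.986, -0.168, 0.002], [-0.168, -0.986, -0.003], [0.003, 0.002, -1.0]]
force: [-2.4, -1.3, 11.0]
grip_width: 0.0003
gripper_force: 5.6
```

Request:
play_rows(moves=[{"dx":-0.5,"dy":0.4,"dz":-1,"turn":0,"fingers":1},{"dx":-2,"dy":0.4,"dz":-3.2,"turn":0,"fingers":1},{"dx":-2,"dy":0.4,"dz":-3.2,"turn":0,"fingers":1},{"dx":-2,"dy":0.4,"dz":-3.2,"turn":0,"fingers":1},{"dx":-2,"dy":0.4,"dz":-3.2,"turn":0,"fingers":1}])

```text
t: 8.1
tool_pos: [0.491, -0.3891, 0.1009]
tool_rot: [[0.986, -0.167, 0.0], [-0.167, -0.986, 0.0], [0.0, -0.0, -1.0]]
force: [0.2, -0.3, -1.0]
grip_width: 0.0005
gripper_force: 0.0
```

```bash
python3 w.py wr4 crop
```

```text
8.1 [ 0.491  -0.3891  0.1009] <class 'numpy.ndarray'> -9.633960004023224 [ 0.1954 -0.3111 -0.9922] 0.0004974637949935892
handle_grip [249.2 206.8] 0.94 [ 0.4821 -0.3849  0.0105]
wrench_mid [237.6 190.3] 0.88 [ 0.4969 -0.3786  0.012 ]
wrench_mid [252.4 162.6] 0.35 [ 0.5159 -0.3932  0.012 ]
worm_top [234.7 140.8] 0.92 [ 0.5352 -0.384   0.023 ]
tool_tray [254.9 161. ] 0.97 [ 0.5147 -0.3949  0.    ]
mask 166 266 52 227 0.73
crop 156 42 scale 3.076923076923077
```

View pics/wr4.png

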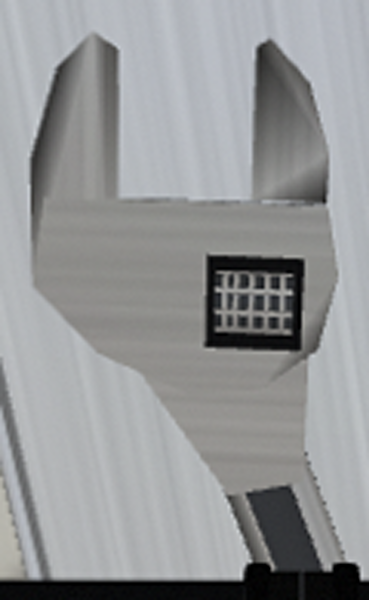

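The crop shows the faces nearly vertical: fixed jaw edge at column 118, sliding jaw edge at column 253, worm at (255,303).

```bash
cat > jaw.py <<'E'
from h import *
import sys
np.set_printoptions(precision=4,suppress=True)
p=dict(np.load("last.npz")); sc,ox,oy,fx,sx,y0,y1=map(float,sys.argv[1:8])
g=cv2.GaussianBlur(cv2.cvtColor(p["color"],cv2.COLOR_RGB2GRAY),(0,0),.6).astype(float)
def edge(cx,r,sgn):
    c=np.arange(int(cx)-4,int(cx)+5); d=sgn*(g[r,c+1]-g[r,c-1]); i=d.argmax(); i=min(max(i,1),7)
    a,b,e=d[i-1:i+2]; return c[i]+.5*(a-e)/(a-2*b+e)
rows=range(int(oy+y0/sc),int(oy+y1/sc))
F=np.array([(edge(ox+fx/sc,r,1),r) for r in rows]); S=np.array([(edge(ox+sx/sc,r,-1),r) for r in rows])
print(F[:,0].round(2),S[:,0].round(2))
for zf,zs in((.004,.020),(.005,.019),(.006,.018),(.004,.004)):
    f=np.array([at(p,q,zf)[:2] for q in F]); s=np.array([at(p,q,zs)[:2] for q in S])
    def yw(a): v=np.polyfit(a[:,0],a[:,1],1); return np.degrees(np.arctan(v[0]))
    yaw=np.radians((yw(f)+yw(s))/2); n=np.array([-np.sin(yaw),np.cos(yaw)])
    print(zf,zs,yw(f),yw(s),"open",(np.median(f@n)-np.median(s@n))*1e3)
E
python3 jaw.py 3.0769 156 42 118 253 60 190
```

```text
[193.99 193.99 193.99 193.98 193.95 193.94 193.94 193.92 194.03 194.11
 194.12 194.11 194.12 194.1  194.09 194.08 194.07 194.06 194.05 194.04
 194.05 194.03 193.99 193.98 194.   193.97 193.96 193.97 193.96 193.98
 193.97 193.95 193.92 193.92 193.96 193.92 193.93 193.93 193.94 193.93
 193.91 193.92] [238.79 238.67 238.62 238.61 238.59 238.56 238.56 238.57 238.5  238.29
 238.22 238.22 238.22 238.2  238.23 238.23 238.17 238.01 237.95 237.94
 237.94 237.9  237.89 237.92 237.9  237.88 237.81 237.74 237.72 237.75
 237.75 237.75 237.75 237.74 237.66 237.56 237.5  237.5  237.5  237.46
 237.5  237.5 ]
0.004 0.02 -11.915223076187399 -12.043541121752176 open 32.63271109798896
0.005 0.019 -11.915223076187317 -12.043541121752114 open 32.41894246831944
0.006 0.018 -11.915223076187228 -12.043541121752256 open 32.20517383864985
0.004 0.004 -11.915223076187399 -12.04354112175237 open 31.90674953661421
```

Request:
play_rows(moves=[{"dx":1.35,"dy":-0.4,"dz":1.8,"turn":0.5,"fingers":1},{"dx":1.35,"dy":-0.4,"dz":3.06,"turn":0.5,"fingers":1},{"dx":1.35,"dy":-0.4,"dz":3.06,"turn":0.5,"fingers":1},{"dx":1.35,"dy":-0.4,"dz":3.19,"turn":0.5,"fingers":1},{"dx":1.35,"dy":-0.4,"dz":3.19,"turn":0.5,"fingers":1}])

```text
t: 8.95
tool_pos: [0.527, -0.3847, 0.0231]
tool_rot: [[0.978, -0.21, 0.002], [-0.21, -0.978, -0.0], [0.002, -0.0, -1.0]]
force: [-0.4, 3.6, 10.9]
grip_width: 0.0004
gripper_force: 5.1
```

Request:
play_rows(moves=[{"dx":0.12,"dy":0,"dz":0.01,"turn":0,"fingers":1},{"dx":0.24,"dy":0,"dz":0.01,"turn":0,"fingers":1},{"dx":0.36,"dy":0,"dz":0.01,"turn":0,"fingers":1},{"dx":0.48,"dy":0,"dz":0.01,"turn":0,"fingers":1},{"dx":0.64,"dy":0,"dz":0.01,"turn":0,"fingers":1},{"dx":0.64,"dy":0,"dz":0.01,"turn":0,"fingers":1}])

```text
t: 9.55
tool_pos: [0.5429, -0.3881, 0.0232]
tool_rot: [[0.978, -0.21, 0.002], [-0.21, -0.978, -0.0], [0.002, -0.0, -1.0]]
force: [-0.6, 4.2, 12.7]
grip_width: 0.0004
gripper_force: 6.4
```

Request:
play_rows(moves=[{"dx":0,"dy":0,"dz":-0.14,"turn":0,"fingers":1},{"dx":-0.65,"dy":0,"dz":-0.14,"turn":0,"fingers":1},{"dx":-0.65,"dy":0,"dz":-0.14,"turn":0,"fingers":1},{"dx":-0.65,"dy":0,"dz":0,"turn":0,"fingers":1},{"dx":-0.65,"dy":0,"dz":0.0,"turn":0,"fingers":1},{"dx":-0.52,"dy":0,"dz":0.0,"turn":0,"fingers":1},{"dx":-0.4,"dy":0,"dz":0.0,"turn":0,"fingers":1},{"dx":-0.28,"dy":0,"dz":0.0,"turn":0,"fingers":1},{"dx":-0.16,"dy":0,"dz":0.0,"turn":0,"fingers":1},{"dx":-0.04,"dy":0,"dz":0.0,"turn":0,"fingers":1},{"dx":-0.04,"dy":0,"dz":0.0,"turn":0,"fingers":1}])

```text
t: 10.65
tool_pos: [0.5419, -0.3894, 0.0232]
tool_rot: [[0.978, -0.211, 0.003], [-0.211, -0.978, -0.002], [0.003, 0.001, -1.0]]
force: [-2.3, 0.5, 11.9]
grip_width: 0.0007
gripper_force: 6.3
```

Request:
play_rows(moves=[{"dx":-0.5,"dy":0.4,"dz":-1,"turn":0,"fingers":0.5},{"dx":-3.2,"dy":0.4,"dz":-3.2,"turn":-2,"fingers":0},{"dx":-3.2,"dy":0.4,"dz":-3.2,"turn":-4,"fingers":0},{"dx":-3.2,"dy":0.4,"dz":-3.2,"turn":-4.5,"fingers":0},{"dx":-3.2,"dy":0.4,"dz":-3.2,"turn":-4.5,"fingers":0}])

```text
t: 11.15
tool_pos: [0.4599, -0.3819, 0.1022]
tool_rot: [[0.984, 0.18, 0.001], [0.18, -0.984, -0.001], [0.001, 0.001, -1.0]]
force: [0.1, 1.2, 0.0]
grip_width: 0.0327
gripper_force: 0.0
```

```bash
python3 w.py wr5 crop
```

```text
11.15 [ 0.4599 -0.3819  0.1022] <class 'numpy.ndarray'> 10.37400030490548 [0.072  1.1604 0.0186] 0.03268253948985696
handle_grip [263.5 170.9] 0.79 [ 0.4793 -0.3865  0.0105]
wrench_mid [258.4 148.9] 0.61 [ 0.4952 -0.3796  0.012 ]
worm_top [278.  97.] 0.6 [ 0.5341 -0.3858  0.023 ]
tool_tray [278.5 125.9] 0.76 [ 0.5135 -0.3919  0.    ]
mask 212 327 0 260 0.96
crop 202 0 scale 2.2222222222222223
```

View pics/wr5.png

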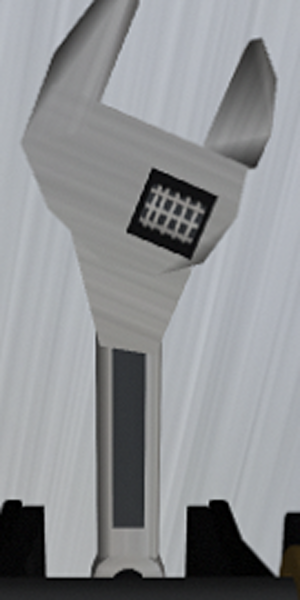

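The crop shows the handle standing vertical, its centre at column 130, and the worm at (172,207). The tool is therefore square to the handle. Next, the grip target and the nut.

```bash
python3 - <<'E'
from h import *
np.set_printoptions(precision=4,suppress=True)
p=dict(np.load("last.npz")); sc,ox,oy=2.2222,202,0
W=lambda u,v,z: at(p,(u/sc+ox,v/sc+oy),z)[:2]
wm=W(172,207,.022); yaw=np.radians(-12.05);c,s=np.cos(yaw),np.sin(yaw);R=np.array([[c,-s],[s,c]])
org=wm-R@[-.042,-.018]; hg=org+R@[-.098,-.027]; print("worm",wm,"org",org,"hg",hg)
a,b=W(130,360,.017),W(128,540,.017); print("handle line",a,b,np.degrees(np.arctan2(*(a-b)[::-1])))
S=robot.read_state(); T=S["tool_rot"]; x=(hg-S["tool_pos"][:2]); print("to hg tool",T[:2,:2].T@x/.025)
# perpendicular check
for P in(a,b): print((T[:2,:2].T@(P-S["tool_pos"][:2]))/.025)
t=viewer.camera("top"); sd=viewer.camera("side"); np.savez("ts.npz",t=t["color"],s=sd["color"])
for n,q in(("top",t),("side",sd)):
  for k in spotter.landmark_of(q,"nut_middle")[:3]: print(n,k["location"],k["confidence"],at(q,k["location"],.0085))
  for k in spotter.silhouettes(q,"nut_middle")[:2]: print(n,"sil nut",k["location"],k["confidence"])
  for k in spotter.landmark_of(q,"grill")[:1]+spotter.landmark_of(q,"pan")[:1]: print(n,k["location"],at(q,k["location"],0))
a=cv2.resize(t["color"][170:230,230:320],None,fx=6,fy=6,interpolation=3); b=cv2.resize(sd["color"][165:225,230:300],None,fx=6,fy=6,interpolation=3)[:360]
cv2.imwrite("pics/nut0.png",np.hstack([a,b])[:,:800,::-1])
E
```

```text
worm [ 0.5368 -0.3863] org [ 0.5816 -0.3774] hg [ 0.4801 -0.3834]
handle line [ 0.4867 -0.3826] [ 0.4239 -0.3937] 10.023260338757336
to hg tool [0.7713 0.239 ]
[1.0372 0.2572]
[-1.5144  0.2441]
top [192.9, 181.6] 0.6 [0.5778 0.2441 0.0085]
top [280.7, 197.5] 0.59 [ 0.5303 -0.0509  0.0085]
top [208.7, 189.8] [0.5528 0.1905 0.    ]
top [209.0, 191.5] [0.547  0.1893 0.    ]
side [270.5, 196.1] 0.57 [ 0.5338 -0.0495  0.0085]
side sil nut [102.1, 274.3] 0.45
side [205.9, 241.0] [0.55   0.1954 0.    ]
side [107.0, 289.3] [0.6087 0.4473 0.    ]
```

View pics/nut0.png

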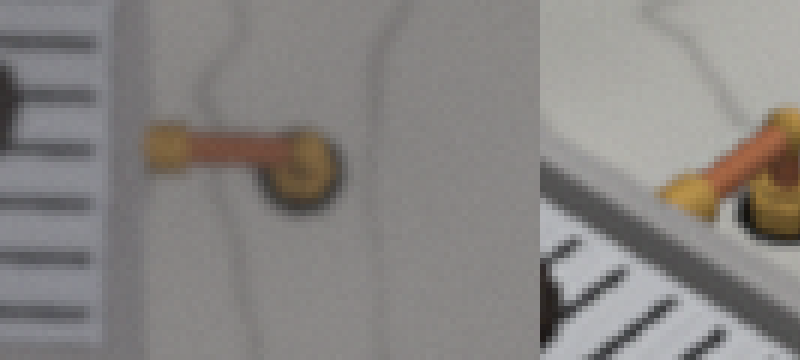

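Request:
play_rows(moves=[{"dx":0,"dy":-2,"dz":-1.5,"turn":0,"fingers":0},{"dx":1.9,"dy":-12.7,"dz":-1.5,"turn":0,"fingers":0},{"dx":1.9,"dy":-12.7,"dz":-1.5,"turn":0,"fingers":0},{"dx":1.9,"dy":-12.7,"dz":-1.5,"turn":0,"fingers":0},{"dx":1.9,"dy":-12.7,"dz":-1.5,"turn":0,"fingers":0},{"dx":1.9,"dy":-12.7,"dz":-1.5,"turn":0,"fingers":0},{"dx":1.9,"dy":-12.7,"dz":-1.5,"turn":0,"fingers":0},{"dx":1.9,"dy":-12.7,"dz":-1.5,"turn":0,"fingers":0},{"dx":1.9,"dy":-12.7,"dz":-1.5,"turn":0,"fingers":0},{"dx":1.9,"dy":-12.7,"dz":-1.5,"turn":0,"fingers":0}])

```text
t: 13.0
tool_pos: [0.4495, -0.0617, 0.1389]
tool_rot: [[0.984, 0.178, 0.0], [0.178, -0.984, -0.0], [-0.0, 0.0, -1.0]]
force: [-0.1, 0.2, -0.1]
grip_width: 0.0874
gripper_force: 0.0
```

```bash
python3 - <<'E'
from h import *
np.set_printoptions(precision=4,suppress=True)
S=robot.read_state(); print(S["tool_pos"],np.degrees(np.arctan2(S["tool_rot"][1,0],S["tool_rot"][0,0])))
p=viewer.camera("wrist"); np.savez("nut.npz",**{k:p[k] for k in("fx","fy","cx","cy","k1","extrinsics","color")})
for k in spotter.landmark_of(p,"nut_middle")[:3]: print(k["location"],k["confidence"],at(p,k["location"],.0085))
c=proj(p,[.532,-.05,.0085]); print(c)
a,b=int(c[0])-50,max(int(c[1])-45,0); save(p,"nut1",(a,b,a+100,b+90),6.5); print(a,b)
E
```

```text
[ 0.4495 -0.0617  0.1389] 10.24130289011088
[254.3, 87.5] 0.69 [ 0.5283 -0.0485  0.0085]
[256.8958  83.197 ]
206 38
```

View pics/nut1.png

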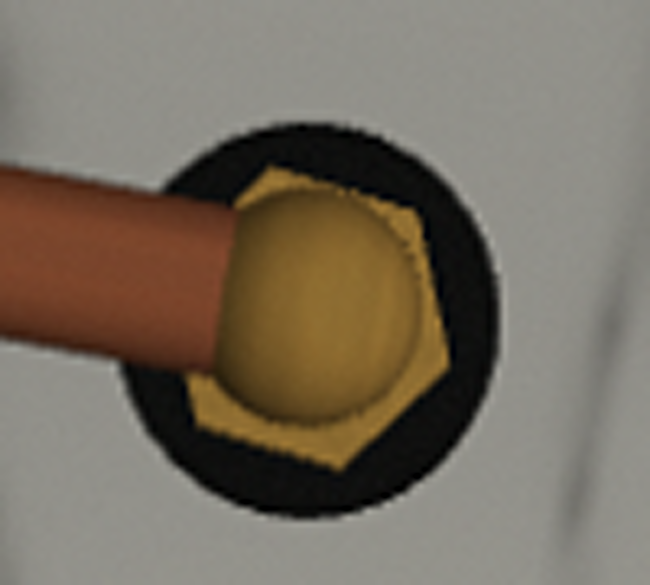

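The crop clearly shows the hexagon, with corners at (270,167), (415,207), (450,362), (340,470) and (198,425) on a dark round base. I'll fit its middle and angle from these.

```bash
python3 - <<'E'
from h import *
from scipy.optimize import least_squares
np.set_printoptions(precision=4,suppress=True)
p=dict(np.load("nut.npz"))
C=np.array([at(p,(206+u/6.5,38+v/6.5),.016)[:2] for u,v in((270,167),(415,207),(450,362),(340,470),(198,425))])
f=lambda x:(x[:2]+x[3]*np.stack([np.cos(x[2]-np.arange(5)*np.pi/3),np.sin(x[2]-np.arange(5)*np.pi/3)],1)-C).ravel()
r=least_squares(f,[*C.mean(0),1.5,.0185]); x=r.x; print(x,np.degrees(x[2])%60,"corner yaw mod60; resid mm",np.abs(r.fun).max()*1e3)
D=[at(p,(206+u/6.5,38+v/6.5),.0005)[:2] for u,v in((308,123),(310,518),(120,330),(498,310))]; print("base disc",(D[0]+D[1])/2,(D[2]+D[3])/2)
fl=(np.degrees(x[2])+30)%60; print("flat normals mod 60",fl)
for k in range(6):
    psi=(fl+90+60*k+180)%360-180; print("wrench yaw",psi,"handle dir",(psi+202.5)%360, "tool yaw",psi+22.5)
E
```

```text
[ 0.5282 -0.0474  0.4195  0.0186] 24.033956293964287 corner yaw mod60; resid mm 0.31260488224127414
base disc [ 0.5281 -0.0479] [ 0.5286 -0.0478]
flat normals mod 60 54.03395629396429
wrench yaw 144.03395629396425 handle dir 346.53395629396425 tool yaw 166.53395629396425
wrench yaw -155.96604370603575 handle dir 46.53395629396425 tool yaw -133.46604370603575
wrench yaw -95.96604370603575 handle dir 106.53395629396425 tool yaw -73.46604370603575
wrench yaw -35.96604370603575 handle dir 166.53395629396425 tool yaw -13.466043706035748
wrench yaw 24.033956293964252 handle dir 226.53395629396425 tool yaw 46.53395629396425
wrench yaw 84.03395629396425 handle dir 286.53395629396425 tool yaw 106.53395629396425
```

The nut's middle is (0.528, -0.048), the fit agrees with 32 mm across flats, and wrench yaw 84° with the handle towards -y leaves plenty of room. Back to the tray to grasp the handle.

Request:
play_rows(moves=[{"dx":0,"dy":2,"dz":0,"turn":0,"fingers":0.3},{"dx":-1.08,"dy":12.9,"dz":0,"turn":0,"fingers":0.3},{"dx":-1.08,"dy":12.9,"dz":0,"turn":0,"fingers":0.3},{"dx":-1.08,"dy":12.9,"dz":0,"turn":0,"fingers":0.3},{"dx":-1.08,"dy":12.9,"dz":0,"turn":0,"fingers":0.3},{"dx":-1.08,"dy":12.9,"dz":2,"turn":0,"fingers":0.3},{"dx":-1.08,"dy":12.9,"dz":3,"turn":0,"fingers":0.3},{"dx":-1.08,"dy":12.9,"dz":3,"turn":0,"fingers":0.3},{"dx":-1.08,"dy":12.9,"dz":3,"turn":0,"fingers":0.3}])

```text
t: 14.0
tool_pos: [0.4792, -0.3831, 0.062]
tool_rot: [[0.984, 0.177, -0.003], [0.177, -0.984, 0.002], [-0.002, -0.003, -1.0]]
force: [-0.5, 0.9, 0.8]
grip_width: 0.0611
gripper_force: 0.0
```

Request:
play_rows(force=50, moves=[{"dx":0,"dy":0,"dz":1.5,"turn":0,"fingers":0.3},{"dx":0,"dy":0,"dz":2.25,"turn":0,"fingers":0.3},{"dx":0,"dy":0,"dz":2.25,"turn":0,"fingers":0.3},{"dx":0,"dy":0,"dz":2.25,"turn":0,"fingers":1},{"dx":0,"dy":0,"dz":2.25,"turn":0,"fingers":1},{"dx":0,"dy":0,"dz":2.25,"turn":0,"fingers":1},{"dx":0,"dy":0,"dz":2.25,"turn":0,"fingers":1},{"dx":0,"dy":0,"dz":2.25,"turn":0,"fingers":1},{"dx":0,"dy":0,"dz":2.25,"turn":0,"fingers":1}])

```text
t: 14.9
tool_pos: [0.4809, -0.3827, 0.008]
tool_rot: [[0.984, 0.179, 0.0], [0.179, -0.984, -0.0], [0.0, 0.0, -1.0]]
force: [-0.9, 0.0, 3.0]
grip_width: 0.023
gripper_force: 50.0
```

Request:
play_rows(moves=[{"dx":0,"dy":0,"dz":-0.5,"turn":0,"fingers":1},{"dx":0,"dy":0,"dz":-1,"turn":0,"fingers":1},{"dx":0,"dy":0,"dz":-2,"turn":0,"fingers":1},{"dx":0,"dy":0,"dz":-2.4,"turn":0,"fingers":1},{"dx":0,"dy":0,"dz":-2.4,"turn":0,"fingers":1}])

```text
t: 15.4
tool_pos: [0.4819, -0.3833, 0.0699]
tool_rot: [[0.984, 0.179, 0.003], [0.179, -0.984, -0.002], [0.002, 0.003, -1.0]]
force: [-0.2, 0.1, -3.9]
grip_width: 0.0235
gripper_force: 50.0
```

```bash
cat > held.py <<'E'
from h import *
import sys
np.set_printoptions(precision=4,suppress=True)
S=robot.read_state(); T=S["tool_rot"]; print(S["t"],S["tool_pos"],np.degrees(np.arctan2(T[1,0],T[0,0])),S["force"],S["grip_width"],S["gripper_force"])
p=viewer.camera("wrist"); np.savez("last.npz",**{k:p[k] for k in("fx","fy","cx","cy","k1","extrinsics","color")})
z0=float(sys.argv[2])
for t,z in dict(wrench=z0,worm_top=z0+.019).items():
  for q in spotter.landmark_of(p,t)[:1]:
    X=at(p,q["location"],z); print(t,np.round(q["location"],1),round(q["confidence"],2),X,"tool mm",T.T@(X-S["tool_pos"])*1e3)
save(p,sys.argv[1],(150,0,400,240),2.5)
E
python3 held.py held1 .059
```

```text
15.4 [ 0.4819 -0.3833  0.0699] 10.332855032276093 [-0.2011  0.1135 -3.9204] 0.023501607856352903 49.997515082359314
worm_top [281.6 142.9] 0.92 [ 0.5352 -0.3868  0.078 ] tool mm [51.835  12.9637 -7.907 ]
```

View pics/held1.png

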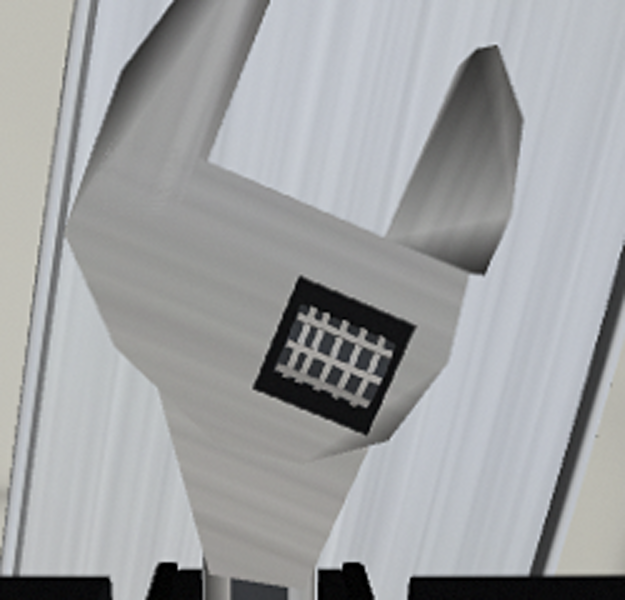

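The wrench is held level: the worm is at (335,355) of the crop and the head is clear. Now I'll swing it round to yaw 84°, short of the nut.

Request:
play_rows(moves=[{"dx":0.3,"dy":-0.6,"dz":-0.8,"turn":-1.5,"fingers":1},{"dx":0.6,"dy":-1.2,"dz":-0.8,"turn":-3.0,"fingers":1},{"dx":0.9,"dy":-1.8,"dz":-0.8,"turn":-4.5,"fingers":1},{"dx":1.2,"dy":-2.4,"dz":-0.8,"turn":-6,"fingers":1},{"dx":1.5,"dy":-3,"dz":-0.8,"turn":-7.5,"fingers":1},{"dx":1.8,"dy":-3.6,"dz":-0.8,"turn":-9,"fingers":1},{"dx":2.1,"dy":-4.2,"dz":-0.8,"turn":-10.5,"fingers":1},{"dx":2.4,"dy":-4.8,"dz":-0.8,"turn":-12,"fingers":1},{"dx":2.7,"dy":-5.4,"dz":-0.8,"turn":-13.5,"fingers":1},{"dx":3,"dy":-6,"dz":-0.8,"turn":-15,"fingers":1},{"dx":3.2,"dy":-6.3,"dz":-0.8,"turn":-16.5,"fingers":1},{"dx":3.41,"dy":-6.58,"dz":-0.8,"turn":-18,"fingers":1}])

```text
t: 16.75
tool_pos: [0.5348, -0.2045, 0.0866]
tool_rot: [[-0.185, 0.983, -0.001], [0.983, 0.185, 0.001], [0.001, -0.001, -1.0]]
force: [-0.7, -0.2, -3.6]
grip_width: 0.023
gripper_force: 50.0
```

Request:
play_rows(moves=[{"dx":0,"dy":0,"dz":0,"turn":-1.2,"fingers":1},{"dx":0,"dy":0,"dz":0,"turn":-1.2,"fingers":1},{"dx":0,"dy":0,"dz":0,"turn":-1.2,"fingers":1}])

```text
t: 17.05
tool_pos: [0.5347, -0.2056, 0.0869]
tool_rot: [[-0.278, 0.961, -0.001], [0.961, 0.278, 0.0], [0.001, -0.001, -1.0]]
force: [0.5, -0.3, -4.6]
grip_width: 0.0235
gripper_force: 50.0
```

```bash
python3 held.py held2 .085
```

```text
17.05 [ 0.5347 -0.2056  0.0869] 106.13070058253145 [ 0.5459 -0.328  -4.5611] 0.0234633043965337 49.997132420539856
worm_top [284.5 143.1] 0.74 [ 0.5313 -0.1508  0.104 ] tool mm [ 53.6257  11.9492 -17.0421]
```

View pics/held2.png

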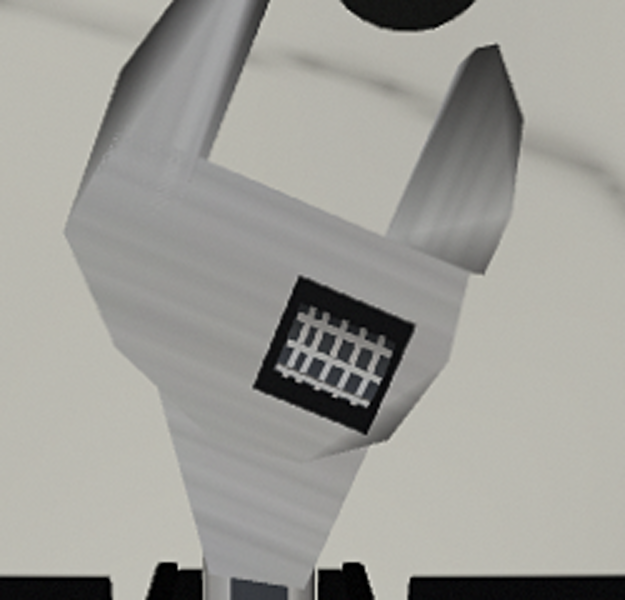

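Nothing has shifted in the grip, and the nut's base shows ahead of the mouth at (408,0–30) of the crop. I'll lower and slide on.

Request:
play_rows(moves=[{"dx":-0.04,"dy":0.05,"dz":1.2,"turn":0,"fingers":1},{"dx":-0.04,"dy":0.05,"dz":2.4,"turn":0,"fingers":1},{"dx":-0.04,"dy":0.05,"dz":3,"turn":0,"fingers":1},{"dx":-0.04,"dy":0.05,"dz":3.2,"turn":0,"fingers":1},{"dx":-0.04,"dy":0.05,"dz":3.2,"turn":0,"fingers":1}])

```text
t: 17.7
tool_pos: [0.5368, -0.2059, 0.0078]
tool_rot: [[-0.281, 0.96, -0.0], [0.96, 0.281, 0.0], [0.0, -0.0, -1.0]]
force: [0.2, 0.3, -4.7]
grip_width: 0.0235
gripper_force: 50.0
```

Request:
play_rows(moves=[{"dx":0.4,"dy":0.16,"dz":0,"turn":0,"fingers":1},{"dx":0.8,"dy":0.32,"dz":0,"turn":0,"fingers":1},{"dx":1.1,"dy":0.45,"dz":0,"turn":0,"fingers":1},{"dx":1.3,"dy":0.53,"dz":0,"turn":0,"fingers":1},{"dx":1.3,"dy":0.53,"dz":0,"turn":0,"fingers":1}])

```text
t: 18.2
tool_pos: [0.5406, -0.1698, 0.008]
tool_rot: [[-0.283, 0.959, 0.0], [0.959, 0.283, 0.0], [-0.0, 0.0, -1.0]]
force: [-0.9, -0.1, -4.8]
grip_width: 0.0234
gripper_force: 50.0
```

```bash
python3 held.py held3 .002
```

```text
18.2 [ 0.5406 -0.1698  0.008 ] 106.4412969766688 [-0.8605 -0.1104 -4.7632] 0.023362233587534982 49.997729659080505
worm_top [281.9 146.1] 0.87 [ 0.5367 -0.1169  0.021 ] tool mm [ 51.8364  11.2252 -12.9661]
```

View pics/held3.png

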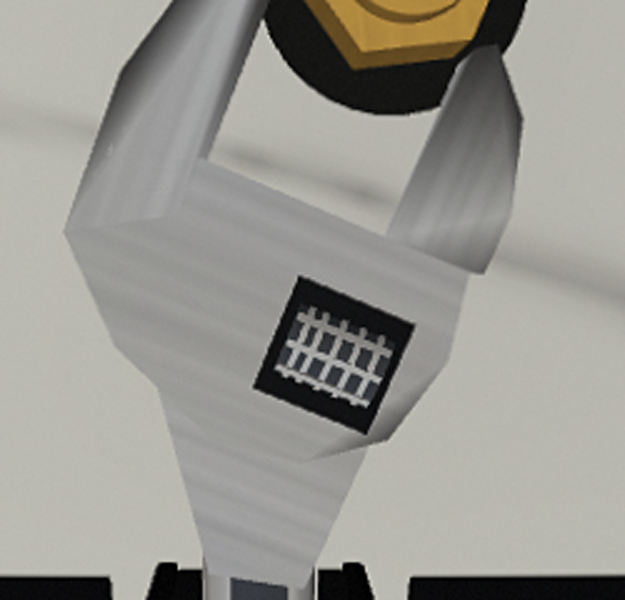

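The crop shows the nut entering between the jaws square and roughly central, its near corner at (355,65) and (470,45). I'll push on.

Request:
play_rows(moves=[{"dx":0.3,"dy":0.12,"dz":0.05,"turn":0,"fingers":1},{"dx":0.55,"dy":0.23,"dz":0.05,"turn":0,"fingers":1},{"dx":0.75,"dy":0.31,"dz":0.05,"turn":0,"fingers":1},{"dx":0.85,"dy":0.35,"dz":0.05,"turn":0,"fingers":1},{"dx":0.85,"dy":0.35,"dz":0.05,"turn":0,"fingers":1}])

```text
t: 18.85
tool_pos: [0.5427, -0.1475, 0.0065]
tool_rot: [[-0.282, 0.959, 0.0], [0.959, 0.282, 0.0], [0.0, 0.0, -1.0]]
force: [-0.3, -0.2, -3.9]
grip_width: 0.0235
gripper_force: 50.0
```

```bash
python3 held.py held4 .002
```

```text
18.85 [ 0.5427 -0.1475  0.0065] 106.39364979982689 [-0.3185 -0.1611 -3.9123] 0.023526066920923433 49.99740421772003
worm_top [282.1 145.7] 0.71 [ 0.5387 -0.0943  0.021 ] tool mm [ 52.1697  11.1639 -14.5409]
```

View pics/held4.png

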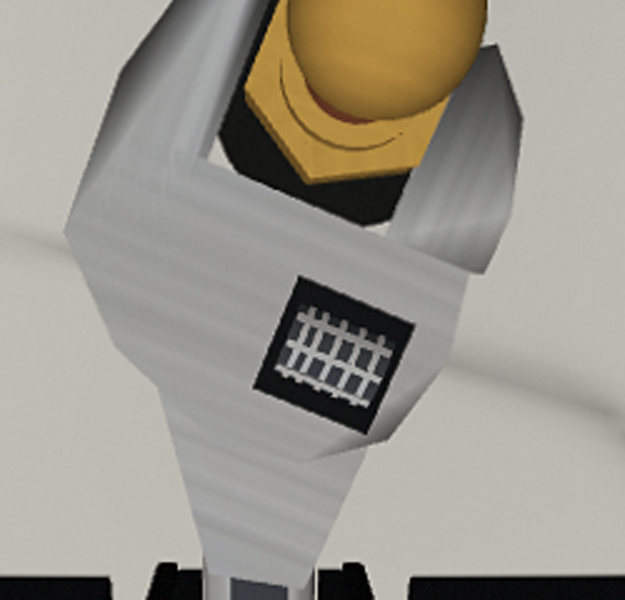

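The nut sits inside the mouth, its near corner at (310,183) just off the mouth's bottom and a small gap at either jaw. I'll seat it, lower it and release.

Request:
play_rows(moves=[{"dx":0.04,"dy":0.016,"dz":0,"turn":0,"fingers":1},{"dx":0.04,"dy":0.016,"dz":0.05,"turn":0,"fingers":1},{"dx":0.04,"dy":0.016,"dz":0.08,"turn":0,"fingers":1},{"dx":0.04,"dy":0.016,"dz":0.08,"turn":0,"fingers":1}])

```text
t: 19.4
tool_pos: [0.5428, -0.1473, 0.0044]
tool_rot: [[-0.281, 0.96, 0.0], [0.96, 0.281, -0.0], [-0.0, 0.0, -1.0]]
force: [-0.5, -0.3, -3.5]
grip_width: 0.0233
gripper_force: 50.0
```

Request:
play_rows(moves=[{"dx":0,"dy":0,"dz":0,"turn":0,"fingers":0.6},{"dx":0,"dy":0,"dz":0,"turn":0,"fingers":0.5},{"dx":0,"dy":0,"dz":0,"turn":0,"fingers":0.5},{"dx":0,"dy":0,"dz":-1,"turn":0,"fingers":0.5},{"dx":0,"dy":0,"dz":-2.4,"turn":0,"fingers":0.5},{"dx":0,"dy":0,"dz":-2.8,"turn":0,"fingers":0.7},{"dx":0,"dy":0,"dz":-2.8,"turn":0,"fingers":1},{"dx":0,"dy":0,"dz":-2.8,"turn":0,"fingers":1}])

```text
t: 20.2
tool_pos: [0.5423, -0.1473, 0.0737]
tool_rot: [[-0.281, 0.96, -0.001], [0.96, 0.281, -0.0], [-0.0, -0.001, -1.0]]
force: [0.4, 0.2, 0.4]
grip_width: 0.0267
gripper_force: 0.0
```

```bash
python3 held.py held5 .0005; python3 - <<'E'
import sys; sys.argv=["x"]
from h import *
np.set_printoptions(precision=4,suppress=True)
p=dict(np.load("last.npz")); S=robot.read_state();T=S["tool_rot"]
g=cv2.cvtColor(p["color"],cv2.COLOR_RGB2GRAY)
# dark worm pocket: dark blob
m=(g<40).astype(np.uint8); n,l,st,ce=cv2.connectedComponentsWithStats(m)
for i in range(1,n):
    if 150<st[i,4]<4000:
        cs,_=cv2.findContours((l==i).astype(np.uint8),0,2); r=cv2.minAreaRect(cs[0]); X=at(p,r[0],.0165); print(st[i],r,X,"tool",T.T@(X-S["tool_pos"])/.025)
E
```

```text
20.2 [ 0.5423 -0.1473  0.0737] 106.33150975007116 [0.4479 0.1663 0.4091] 0.026712009438256905 0.0
worm_top [271.6 128.3] 0.8 [ 0.5368 -0.0928  0.0195] tool mm [53.8663 10.062  54.1839]
[243  14  54  79 790] ((264.3026123046875, 57.88033676147461), (78.69884490966797, 46.87058639526367), 71.02959442138672) [ 0.5204 -0.0537  0.0165] tool [3.8204 0.2272 2.2692]
[253 108  44  43 554] ((274.62066650390625, 129.05172729492188), (34.2709846496582, 32.695308685302734), 23.198589324951172) [ 0.539  -0.0929  0.0165] tool [2.1083 0.4979 2.2668]
[247 296  15  13 159] ((254.0, 302.0), (12.0, 14.0), 90.0) [ 0.5615 -0.2161  0.0165] tool [-2.8726 -0.025   2.262 ]
```

The worm pocket is found at (0.539, -0.093), as expected from the nut's place. Now I'll press on it and drag towards the handle to close the jaws.

Request:
play_rows(moves=[{"dx":2.35,"dy":0.57,"dz":0,"turn":1.7,"fingers":1},{"dx":2.35,"dy":0.57,"dz":0.5,"turn":3.2,"fingers":1},{"dx":2.35,"dy":0.57,"dz":1.5,"turn":4.5,"fingers":1},{"dx":2.35,"dy":0.57,"dz":2.0,"turn":4.5,"fingers":1},{"dx":2.35,"dy":0.57,"dz":2.08,"turn":4.5,"fingers":1},{"dx":2.35,"dy":0.57,"dz":2.08,"turn":4.5,"fingers":1}])

```text
t: 20.95
tool_pos: [0.5397, -0.0871, 0.0221]
tool_rot: [[0.105, 0.994, -0.001], [0.994, -0.105, 0.0], [0.0, -0.001, -1.0]]
force: [0.6, -0.4, 0.3]
grip_width: 0.0003
gripper_force: 0.0
```

Request:
play_rows(moves=[{"dx":0,"dy":0,"dz":0.06,"turn":0,"fingers":1},{"dx":0,"dy":0,"dz":0.06,"turn":0,"fingers":1}])

```text
t: 21.15
tool_pos: [0.5403, -0.0872, 0.0215]
tool_rot: [[0.107, 0.994, 0.001], [0.994, -0.107, -0.0], [-0.0, 0.001, -1.0]]
force: [0.6, -0.3, -0.1]
grip_width: 0.0005
gripper_force: 0.0
```

Request:
play_rows(moves=[{"dx":0,"dy":0,"dz":0.06,"turn":0,"fingers":1},{"dx":0,"dy":0,"dz":0.06,"turn":0,"fingers":1}])

```text
t: 21.35
tool_pos: [0.54, -0.087, 0.0196]
tool_rot: [[0.107, 0.994, 0.0], [0.994, -0.107, -0.0], [-0.0, 0.0, -1.0]]
force: [-0.5, -0.6, -0.1]
grip_width: 0.0004
gripper_force: 0.0
```

Request:
play_rows(moves=[{"dx":0,"dy":0,"dz":0.03,"turn":0,"fingers":1},{"dx":0,"dy":0,"dz":0.03,"turn":0,"fingers":1}])

```text
t: 21.55
tool_pos: [0.5401, -0.0869, 0.0193]
tool_rot: [[0.107, 0.994, 0.0], [0.994, -0.107, -0.001], [-0.001, 0.0, -1.0]]
force: [-2.4, 0.3, 6.4]
grip_width: 0.0003
gripper_force: 3.2
```

Request:
play_rows(moves=[{"dx":0,"dy":0,"dz":0.02,"turn":0,"fingers":1},{"dx":0,"dy":0,"dz":0.02,"turn":0,"fingers":1}])

```text
t: 21.75
tool_pos: [0.5401, -0.087, 0.0191]
tool_rot: [[0.107, 0.994, 0.0], [0.994, -0.107, -0.001], [-0.001, 0.0, -1.0]]
force: [-4.7, 0.1, 10.9]
grip_width: 0.0005
gripper_force: 5.5
```

Request:
play_rows(moves=[{"dx":-0.12,"dy":0,"dz":-0.005,"turn":0,"fingers":1},{"dx":-0.24,"dy":0,"dz":-0.005,"turn":0,"fingers":1},{"dx":-0.36,"dy":0,"dz":-0.005,"turn":0,"fingers":1},{"dx":-0.48,"dy":0,"dz":-0.005,"turn":0,"fingers":1},{"dx":-0.56,"dy":0,"dz":-0.005,"turn":0,"fingers":1}])

```text
t: 22.25
tool_pos: [0.5387, -0.0998, 0.0192]
tool_rot: [[0.107, 0.994, 0.001], [0.994, -0.107, 0.001], [0.001, 0.0, -1.0]]
force: [-3.2, 3.2, 9.9]
grip_width: 0.0003
gripper_force: 4.8
```

Request:
play_rows(moves=[{"dx":0,"dy":0,"dz":-0.14,"turn":0,"fingers":1},{"dx":0.56,"dy":0,"dz":-0.14,"turn":0,"fingers":1},{"dx":0.56,"dy":0,"dz":-0.14,"turn":0,"fingers":1},{"dx":0.56,"dy":0,"dz":0,"turn":0,"fingers":1},{"dx":0.56,"dy":0,"dz":0,"turn":0,"fingers":1},{"dx":0.44,"dy":0,"dz":0,"turn":0,"fingers":1},{"dx":0.32,"dy":0,"dz":0,"turn":0,"fingers":1},{"dx":0.2,"dy":0,"dz":0,"turn":0,"fingers":1},{"dx":0.08,"dy":0,"dz":0,"turn":0,"fingers":1},{"dx":0,"dy":0,"dz":0,"turn":0,"fingers":1}])

```text
t: 23.25
tool_pos: [0.5395, -0.0999, 0.0192]
tool_rot: [[0.107, 0.994, 0.002], [0.994, -0.107, 0.001], [0.001, 0.002, -1.0]]
force: [-0.7, 4.5, 9.8]
grip_width: 0.0003
gripper_force: 5.0
```

Request:
play_rows(moves=[{"dx":0,"dy":0,"dz":-0.2,"turn":0,"fingers":1},{"dx":-1.6,"dy":0,"dz":-2.2,"turn":0,"fingers":1},{"dx":-1.6,"dy":0,"dz":-2.2,"turn":0,"fingers":1},{"dx":-1.6,"dy":0,"dz":-2.2,"turn":0,"fingers":1}])

```text
t: 23.65
tool_pos: [0.5348, -0.1428, 0.0747]
tool_rot: [[0.111, 0.994, 0.003], [0.994, -0.111, -0.002], [-0.002, 0.003, -1.0]]
force: [-0.6, -0.4, 0.5]
grip_width: 0.0002
gripper_force: 0.0
```

```bash
cat > worm.py <<'E'
from h import *
np.set_printoptions(precision=4,suppress=True)
p=viewer.camera("wrist"); np.savez("last.npz",**{k:p[k] for k in("fx","fy","cx","cy","k1","extrinsics","color")})
S=robot.read_state();T=S["tool_rot"]; print(S["t"],S["tool_pos"],np.degrees(np.arctan2(T[1,0],T[0,0])))
g=cv2.cvtColor(p["color"],cv2.COLOR_RGB2GRAY)
m=(g<40).astype(np.uint8); n,l,st,ce=cv2.connectedComponentsWithStats(m)
for i in range(1,n):
    if 300<st[i,4]<4000:
        cs,_=cv2.findContours((l==i).astype(np.uint8),0,2); r=cv2.minAreaRect(cs[0]); X=at(p,r[0],.0165); print(st[i],r[1],r[2],X,"tool",(T.T@(X-S["tool_pos"])/.025)[:2])
E
python3 worm.py; python3 -c "
from h import *; p=dict(np.load('last.npz')); save(p,'cl1',(150,0,400,200),3)"
```

```text
23.7 [ 0.5341 -0.141   0.0733] 83.74788275898487
[204  78  49  19 526] (18.0, 48.0) 90.0 [ 0.5271 -0.063   0.0165] tool [ 3.072  -0.6233]
[238 117  34  33 565] (32.0, 33.0) 90.0 [ 0.5402 -0.093   0.0165] tool [1.938  0.0287]
```

Request:
play_rows(moves=[{"dx":2.16,"dy":0.03,"dz":1.2,"turn":0,"fingers":1},{"dx":2.16,"dy":0.03,"dz":2.06,"turn":0,"fingers":1},{"dx":2.16,"dy":0.03,"dz":2.06,"turn":0,"fingers":1},{"dx":2.16,"dy":0.03,"dz":2.2,"turn":0,"fingers":1},{"dx":2.16,"dy":0.03,"dz":2.2,"turn":0,"fingers":1}])

```text
t: 24.2
tool_pos: [0.5406, -0.0831, 0.0187]
tool_rot: [[0.104, 0.995, -0.001], [0.995, -0.104, 0.003], [0.002, -0.001, -1.0]]
force: [-6.3, 7.7, 18.9]
grip_width: 0.0004
gripper_force: 9.8
```

Request:
play_rows(moves=[{"dx":-0.12,"dy":0,"dz":0,"turn":0,"fingers":1},{"dx":-0.2,"dy":0,"dz":0,"turn":0,"fingers":1}])

```text
t: 24.4
tool_pos: [0.5401, -0.0894, 0.0189]
tool_rot: [[0.105, 0.994, -0.0], [0.994, -0.105, 0.001], [0.001, -0.001, -1.0]]
force: [-5.3, 5.1, 20.0]
grip_width: 0.0005
gripper_force: 10.1
```

Request:
play_rows(moves=[{"dx":-0.12,"dy":0,"dz":0,"turn":0,"fingers":1},{"dx":-0.2,"dy":0,"dz":0,"turn":0,"fingers":1}])

```text
t: 24.6
tool_pos: [0.5398, -0.0947, 0.0189]
tool_rot: [[0.105, 0.994, 0.0], [0.994, -0.105, 0.001], [0.001, -0.0, -1.0]]
force: [-5.3, 5.3, 18.3]
grip_width: 0.0004
gripper_force: 9.5
```

Request:
play_rows(moves=[{"dx":-0.08,"dy":0,"dz":0,"turn":0,"fingers":1},{"dx":-0.16,"dy":0,"dz":0,"turn":0,"fingers":1}])

```text
t: 24.8
tool_pos: [0.5394, -0.0984, 0.0189]
tool_rot: [[0.105, 0.994, 0.0], [0.994, -0.105, 0.001], [0.001, 0.0, -1.0]]
force: [-4.1, 5.8, 19.0]
grip_width: 0.0005
gripper_force: 9.6
```

Request:
play_rows(moves=[{"dx":0,"dy":0,"dz":-0.16,"turn":0,"fingers":1},{"dx":0.58,"dy":0,"dz":-0.16,"turn":0,"fingers":1},{"dx":0.58,"dy":0,"dz":-0.16,"turn":0,"fingers":1},{"dx":0.58,"dy":0,"dz":-0.045,"turn":0,"fingers":1},{"dx":0.58,"dy":0,"dz":-0.045,"turn":0,"fingers":1}])

```text
t: 25.3
tool_pos: [0.5406, -0.0854, 0.0193]
tool_rot: [[0.106, 0.994, -0.0], [0.994, -0.106, 0.001], [0.001, -0.0, -1.0]]
force: [-1.8, 3.5, 5.8]
grip_width: 0.0002
gripper_force: 2.8
```

Request:
play_rows(moves=[{"dx":-0.12,"dy":0,"dz":0,"turn":0,"fingers":1},{"dx":-0.24,"dy":0,"dz":0,"turn":0,"fingers":1}])

```text
t: 25.5
tool_pos: [0.5401, -0.0906, 0.0193]
tool_rot: [[0.106, 0.994, -0.0], [0.994, -0.106, 0.002], [0.002, -0.0, -1.0]]
force: [-0.5, 5.4, 5.7]
grip_width: 0.0006
gripper_force: 2.7
```

Request:
play_rows(moves=[{"dx":-0.12,"dy":0,"dz":0,"turn":0,"fingers":1},{"dx":-0.24,"dy":0,"dz":0,"turn":0,"fingers":1},{"dx":-0.36,"dy":0,"dz":0,"turn":0,"fingers":1}])

```text
t: 25.8
tool_pos: [0.5392, -0.101, 0.0194]
tool_rot: [[0.107, 0.994, 0.0], [0.994, -0.107, 0.0], [0.0, 0.0, -1.0]]
force: [0.2, 4.4, 3.4]
grip_width: 0.0007
gripper_force: 1.7
```

Request:
play_rows(moves=[{"dx":0,"dy":0,"dz":-0.2,"turn":0,"fingers":1},{"dx":-1.6,"dy":0,"dz":-2.2,"turn":0,"fingers":1},{"dx":-1.6,"dy":0,"dz":-2.2,"turn":0,"fingers":1},{"dx":-1.6,"dy":0,"dz":-2.2,"turn":0,"fingers":1}])

```text
t: 26.2
tool_pos: [0.5354, -0.144, 0.076]
tool_rot: [[0.111, 0.994, 0.002], [0.994, -0.111, -0.003], [-0.002, 0.003, -1.0]]
force: [-0.3, 0.7, 0.3]
grip_width: 0.0002
gripper_force: 0.0
```

```bash
python3 worm.py; python3 -c "
from h import *; p=dict(np.load('last.npz')); save(p,'cl2',(170,0,300,180),3.3)
g=cv2.cvtColor(p['color'],cv2.COLOR_RGB2GRAY)
for r in range(75,100,4): print(r,g[r,190:262:2])"
```

```text
26.25 [ 0.5347 -0.1421  0.0746] 83.71346954289085
[205  77  47  19 492] (17.843610763549805, 46.27167892456055) 88.75463104248047 [ 0.5276 -0.0639  0.0165] tool [ 3.0831 -0.6256]
[238 115  35  33 550] (32.0, 34.0) 90.0 [ 0.5412 -0.0931  0.0165] tool [1.9796 0.041 ]
75 [149 151 157 154 146 100 113 132 132 134 137 130 124  91  84  87  87  84
  97 115 137 136 135 138  98 136 133 134 132 134 110  97 111 119 124 125]
79 [149 150 157 156 145 110  99  41  15  52 141 133 132 134 137 125 119 106
 108  96 103 133 133 132 133 136 136 107  45  16  15  90 121 125 135 132]
83 [149 150 158 155 148 115 108  45  20  19  22  18   9 124 135 134 133 132
 129 133 134 136 136 131  72  45  17  19  18  17  16 131 126 136 143 140]
87 [150 147 157 158 150 123 113  65  17  20  19  18  20  21  19  14  74 133
 137 131 113  70  20  18  19  19  20  19  20  18  16 137 137 145 154 149]
91 [149 148 157 158 149 131 120  81  19  18  21  21  20  20  20  19  19  23
  16  20  19  22  19  21  21  21  22  20  17  20  11 143 145 153 155 143]
95 [149 148 154 154 148 143 131 151 169 175  92  65  68  69  70  70  71  58
  49  49  49  50  49  51  52  53  33  26  53 175 172 168 168 167 168 166]
99 [142 143 144 142 142 142 142 142 142 142 143 142 141 142 141 141 141 140
 142 142 141 141 140 140 140 140 141 140 141 140 140 141 140 141 140 139]
```

The drag force roughly doubled to about 5 N and the mouth's visible gap stopped shrinking, so the jaws have met the nut. The wrench middle is about 2 mm from the nut's. Re-grasping the handle now.

Request:
play_rows(force=50, moves=[{"dx":-0.17,"dy":0.36,"dz":0,"turn":-1.6,"fingers":0.45},{"dx":-0.17,"dy":0.36,"dz":0,"turn":-3.2,"fingers":0.45},{"dx":-0.17,"dy":0.36,"dz":0,"turn":-4.5,"fingers":0.45},{"dx":-0.17,"dy":0.36,"dz":0.5,"turn":-4.5,"fingers":0.45},{"dx":-0.17,"dy":0.36,"dz":1.8,"turn":-4.5,"fingers":0.45},{"dx":-0.17,"dy":0.36,"dz":2.5,"turn":-4.5,"fingers":0.45},{"dx":-0.17,"dy":0.36,"dz":2.78,"turn":-4.5,"fingers":0.45},{"dx":-0.17,"dy":0.36,"dz":2.78,"turn":-4.5,"fingers":0.45},{"dx":-0.17,"dy":0.36,"dz":2.78,"turn":-4.5,"fingers":1},{"dx":-0.17,"dy":0.36,"dz":2.78,"turn":-4.5,"fingers":1},{"dx":-0.17,"dy":0.36,"dz":2.78,"turn":-4.5,"fingers":1},{"dx":-0.17,"dy":0.36,"dz":2.78,"turn":-4.5,"fingers":1}])

```text
t: 27.45
tool_pos: [0.5436, -0.1465, 0.0055]
tool_rot: [[-0.281, 0.96, 0.001], [0.96, 0.281, -0.001], [-0.001, 0.001, -1.0]]
force: [1.2, -0.7, 5.9]
grip_width: 0.0232
gripper_force: 19.9
```

```bash
cat > arc.py <<'E'
from h import *
S=robot.read_state(); T=S["tool_rot"]; N=T.T@(np.array([.5282,-.0476,0])-S["tool_pos"]); N=N[:2]/.025
print(S["t"],S["tool_pos"].round(4),S["force"].round(1),S["ft_torque"].round(2),S["grip_width"],"N",N*25)
for u in (1,2,3,4,5,6,7,8,9,10,11,12,13):
    f=np.radians(5*u); R=np.array([[np.cos(f),-np.sin(f)],[np.sin(f),np.cos(f)]]); print(u,(N-R@N).round(2))
E
python3 arc.py
```

```text
27.45 [ 0.5436 -0.1465  0.0055] [ 1.2 -0.7  5.9] [-0.12 -0.44 -0.18] 0.023171421904939354 N [99.23211644 13.01994702]
1 [ 0.06 -0.34]
2 [ 0.15 -0.68]
3 [ 0.27 -1.01]
4 [ 0.42 -1.33]
5 [ 0.59 -1.63]
6 [ 0.79 -1.91]
7 [ 1.02 -2.18]
8 [ 1.26 -2.43]
9 [ 1.53 -2.65]
10 [ 1.82 -2.85]
11 [ 2.12 -3.03]
12 [ 2.44 -3.18]
13 [ 2.76 -3.3 ]
```

Request:
play_rows(moves=[{"dx":0,"dy":0,"dz":-0.01,"turn":0,"fingers":1},{"dx":0,"dy":0,"dz":-0.02,"turn":0,"fingers":1},{"dx":0.03,"dy":-0.17,"dz":-0.02,"turn":0.5,"fingers":1},{"dx":0.06,"dy":-0.34,"dz":-0.02,"turn":1,"fingers":1},{"dx":0.1,"dy":-0.51,"dz":-0.02,"turn":1.5,"fingers":1},{"dx":0.15,"dy":-0.68,"dz":-0.02,"turn":2,"fingers":1},{"dx":0.27,"dy":-1.01,"dz":-0.02,"turn":3,"fingers":1},{"dx":0.42,"dy":-1.33,"dz":-0.02,"turn":4,"fingers":1}])

```text
t: 28.25
tool_pos: [0.5089, -0.1454, 0.0056]
tool_rot: [[0.067, 0.998, 0.002], [0.998, -0.067, 0.0], [0.0, 0.002, -1.0]]
force: [3.7, 1.2, -2.5]
grip_width: 0.0227
gripper_force: 49.9
```

```bash
python3 arc.py
```

```text
28.25 [ 0.5089 -0.1454  0.0056] [ 3.7  1.2 -2.5] [ 0.17 -0.86  0.14] 0.022650001287842822 N [98.85779694 12.6567148 ]
1 [ 0.06 -0.34]
2 [ 0.15 -0.68]
3 [ 0.27 -1.01]
4 [ 0.41 -1.32]
5 [ 0.58 -1.62]
6 [ 0.78 -1.91]
7 [ 1.01 -2.18]
8 [ 1.25 -2.42]
9 [ 1.52 -2.65]
10 [ 1.8  -2.85]
11 [ 2.1  -3.02]
12 [ 2.42 -3.17]
13 [ 2.74 -3.29]
```

Request:
play_rows(moves=[{"dx":0.06,"dy":-0.34,"dz":0,"turn":1,"fingers":1},{"dx":0.15,"dy":-0.68,"dz":0,"turn":2,"fingers":1},{"dx":0.27,"dy":-1.01,"dz":0,"turn":3,"fingers":1},{"dx":0.41,"dy":-1.32,"dz":0,"turn":4,"fingers":1},{"dx":0.58,"dy":-1.62,"dz":0,"turn":5,"fingers":1},{"dx":0.78,"dy":-1.91,"dz":0,"turn":6,"fingers":1}])

```text
t: 28.85
tool_pos: [0.4626, -0.1222, 0.0056]
tool_rot: [[0.556, 0.831, 0.002], [0.831, -0.556, 0.0], [0.001, 0.001, -1.0]]
force: [5.1, 2.4, -3.3]
grip_width: 0.0232
gripper_force: 50.0
```

```bash
python3 arc.py | head -5; python3 - <<'E'
from h import *
# grill yaw: bright pan / grill edges via top + side silhouettes
for n in("top","side"):
    p=viewer.camera(n); r=spotter.silhouettes(p,"grill")
    for k in r[:1]:
        m=k["mask"].astype(np.uint8); cs,_=cv2.findContours(m,0,2); c=max(cs,key=cv2.contourArea); h=cv2.convexHull(c)
        a=cv2.approxPolyDP(h,6,True)[:,0]; print(n,k["confidence"],[(tuple(map(int,q)),at(p,q,.065)[:2].round(3).tolist()) for q in a])
    print([ (np.round(k["location"],1).tolist(),round(k["confidence"],2),at(p,k["location"],.04)[:2].round(4).tolist()) for k in spotter.landmark_of(p,"pan")[:2]])
E
```

```text
28.85 [ 0.4626 -0.1222  0.0056] [ 5.1  2.4 -3.3] [ 0.56 -1.13  0.22] 0.02318183505040692 N [98.4986297  12.97703374]
1 [ 0.06 -0.34]
2 [ 0.15 -0.68]
3 [ 0.27 -1.  ]
4 [ 0.42 -1.32]
top 0.96 [((160, 145), [0.686, 0.353]), ((255, 147), [0.686, 0.038]), ((285, 201), [0.507, -0.062]), ((251, 252), [0.341, 0.043]), ((232, 259), [0.317, 0.102]), ((172, 256), [0.322, 0.291]), ((152, 247), [0.348, 0.357])]
[]
side 0.96 [((273, 184), [0.521, -0.044]), ((304, 230), [0.348, 0.045]), ((298, 257), [0.308, 0.124]), ((243, 312), [0.306, 0.309]), ((212, 329), [0.326, 0.374]), ((117, 237), [0.671, 0.365]), ((210, 175), [0.687, 0.048])]
[([202.7, 232.5], 0.7, [0.5479, 0.2032])]
```

Force is still the plain drag of about 5 N, and about 13° should remain. I'll go on in smaller steps, watching for the stop.

Request:
play_rows(moves=[{"dx":0.03,"dy":-0.17,"dz":0,"turn":0.5,"fingers":1},{"dx":0.06,"dy":-0.34,"dz":0,"turn":1,"fingers":1},{"dx":0.1,"dy":-0.51,"dz":0,"turn":1.5,"fingers":1},{"dx":0.13,"dy":-0.61,"dz":0,"turn":1.8,"fingers":1},{"dx":0.13,"dy":-0.61,"dz":0,"turn":1.8,"fingers":1}])

```text
t: 29.65
tool_pos: [0.4519, -0.1112, 0.0056]
tool_rot: [[0.675, 0.737, 0.001], [0.737, -0.675, 0.0], [0.001, 0.001, -1.0]]
force: [4.1, 3.9, -3.5]
grip_width: 0.0232
gripper_force: 50.0
```

Request:
play_rows(moves=[{"dx":0.01,"dy":-0.07,"dz":0,"turn":0.2,"fingers":1},{"dx":0.01,"dy":-0.1,"dz":0,"turn":0.3,"fingers":1}])

```text
t: 29.85
tool_pos: [0.4504, -0.1095, 0.0056]
tool_rot: [[0.694, 0.72, 0.001], [0.72, -0.694, 0.0], [0.001, 0.001, -1.0]]
force: [5.0, 3.9, -3.1]
grip_width: 0.0232
gripper_force: 50.0
```

Request:
play_rows(moves=[{"dx":0.01,"dy":-0.05,"dz":0,"turn":0.15,"fingers":1},{"dx":0.01,"dy":-0.07,"dz":0,"turn":0.2,"fingers":1}])

```text
t: 30.05
tool_pos: [0.4493, -0.1081, 0.0056]
tool_rot: [[0.707, 0.708, 0.001], [0.708, -0.707, 0.0], [0.001, 0.001, -1.0]]
force: [5.0, 3.3, -3.4]
grip_width: 0.0232
gripper_force: 50.0
```

Request:
play_rows(moves=[{"dx":0.01,"dy":-0.05,"dz":0,"turn":0.15,"fingers":1},{"dx":0.01,"dy":-0.07,"dz":0,"turn":0.2,"fingers":1}])

```text
t: 30.25
tool_pos: [0.4483, -0.1067, 0.0056]
tool_rot: [[0.719, 0.695, 0.001], [0.695, -0.719, 0.0], [0.001, 0.001, -1.0]]
force: [4.7, 3.4, -3.2]
grip_width: 0.0231
gripper_force: 50.0
```

Request:
play_rows(moves=[{"dx":0.01,"dy":-0.05,"dz":0,"turn":0.15,"fingers":1},{"dx":0.01,"dy":-0.07,"dz":0,"turn":0.2,"fingers":1}])

```text
t: 30.45
tool_pos: [0.4473, -0.1053, 0.0056]
tool_rot: [[0.731, 0.682, 0.001], [0.682, -0.731, 0.0], [0.001, 0.001, -1.0]]
force: [5.0, 3.0, -3.2]
grip_width: 0.0229
gripper_force: 50.0
```

Request:
play_rows(moves=[{"dx":0.01,"dy":-0.05,"dz":0,"turn":0.15,"fingers":1},{"dx":0.01,"dy":-0.07,"dz":0,"turn":0.2,"fingers":1}])

```text
t: 30.65
tool_pos: [0.4465, -0.1041, 0.0057]
tool_rot: [[0.743, 0.67, 0.002], [0.67, -0.743, 0.0], [0.001, 0.001, -1.0]]
force: [5.0, 0.6, -4.0]
grip_width: 0.0229
gripper_force: 50.1
```

Request:
play_rows(moves=[{"dx":0.03,"dy":-0.05,"dz":0,"turn":0.15,"fingers":1},{"dx":0.03,"dy":-0.07,"dz":0,"turn":0.2,"fingers":1}])

```text
t: 30.85
tool_pos: [0.4455, -0.1027, 0.0056]
tool_rot: [[0.756, 0.655, 0.001], [0.655, -0.756, -0.0], [0.001, 0.001, -1.0]]
force: [5.7, -1.7, -2.6]
grip_width: 0.0231
gripper_force: 50.1
```

Request:
play_rows(moves=[{"dx":0.02,"dy":-0.05,"dz":0,"turn":0.15,"fingers":1},{"dx":0.02,"dy":-0.07,"dz":0,"turn":0.2,"fingers":1}])

```text
t: 31.05
tool_pos: [0.4442, -0.1012, 0.0056]
tool_rot: [[0.768, 0.641, 0.001], [0.641, -0.768, -0.001], [0.0, 0.001, -1.0]]
force: [4.3, -1.9, -1.9]
grip_width: 0.023
gripper_force: 50.2
```

Request:
play_rows(moves=[{"dx":0.02,"dy":-0.05,"dz":0,"turn":0.15,"fingers":1},{"dx":0.02,"dy":-0.07,"dz":0,"turn":0.2,"fingers":1}])

```text
t: 31.25
tool_pos: [0.4431, -0.0995, 0.0055]
tool_rot: [[0.779, 0.627, 0.0], [0.627, -0.779, -0.001], [-0.0, 0.001, -1.0]]
force: [4.3, -2.4, -2.0]
grip_width: 0.0235
gripper_force: 50.2
```

```bash
python3 arc.py | head -1
```

```text
31.25 [ 0.4431 -0.0995  0.0055] [ 4.3 -2.4 -2. ] [-0.43 -0.96  0.57] 0.02353581254606075 N [98.81641386 12.82675138]
```

Request:
play_rows(moves=[{"dx":0.01,"dy":-0.05,"dz":0,"turn":0.15,"fingers":1},{"dx":0.01,"dy":-0.07,"dz":0,"turn":0.2,"fingers":1}])

```text
t: 31.45
tool_pos: [0.4422, -0.0977, 0.0055]
tool_rot: [[0.79, 0.613, 0.0], [0.613, -0.79, -0.0], [-0.0, 0.0, -1.0]]
force: [2.7, -3.1, -0.1]
grip_width: 0.0231
gripper_force: 50.1
```

Request:
play_rows(moves=[{"dx":0.01,"dy":-0.05,"dz":0,"turn":0.15,"fingers":1},{"dx":0.01,"dy":-0.07,"dz":0,"turn":0.2,"fingers":1}])

```text
t: 31.65
tool_pos: [0.4415, -0.0961, 0.0055]
tool_rot: [[0.801, 0.599, 0.0], [0.599, -0.801, -0.0], [0.0, 0.0, -1.0]]
force: [4.3, -3.6, -2.0]
grip_width: 0.0236
gripper_force: 50.1
```

```bash
python3 arc.py | head -1; python3 held.py held6 .002
```

```text
31.65 [ 0.4415 -0.0961  0.0055] [ 4.3 -3.6 -2. ] [-0.79 -0.95  0.5 ] 0.023637243781595336 N [98.48933711 13.08730264]
31.65 [ 0.4415 -0.0961  0.0055] 36.802114157523114 [ 4.2916 -3.5751 -2.035 ] 0.023637243781595336 50.14289438724518
worm_top [280.6 147.9] 0.64 [ 0.4889 -0.075   0.021 ] tool mm [ 50.5856  11.4764 -15.4891]
```

View pics/held6.png

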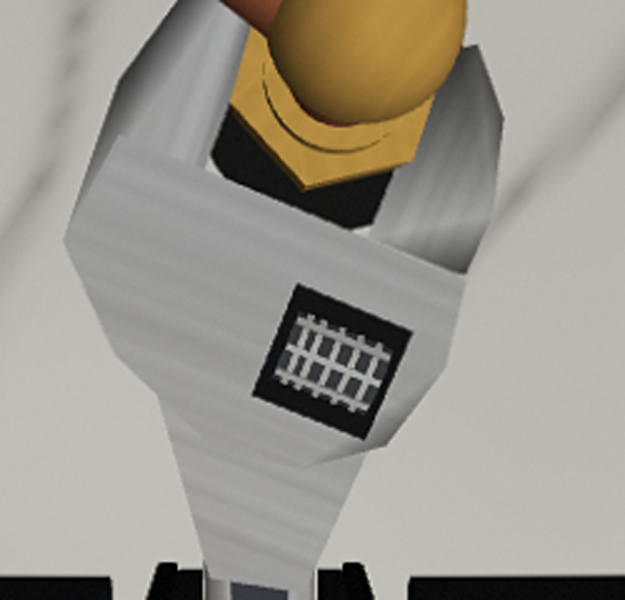

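That was my last picture: the wrench is snug and square on the nut, with nut corners at (305,188), (230,100) and (412,160). I'll measure the nut's angle from these.

```bash
python3 - <<'E'
from h import *
p=dict(np.load("last.npz")); C=[at(p,(150+u/2.5,v/2.5),.016)[:2] for u,v in((230,100),(305,188),(412,160))]
for a,b in((0,1),(1,2)):
    d=C[b]-C[a]; print(np.linalg.norm(d)*1e3,(np.degrees(np.arctan2(d[1],d[0])))%60)
d=C[2]-C[0]; print("long",np.linalg.norm(d)*1e3,(np.degrees(np.arctan2(d[1],d[0]))-30)%60)
E
```

```text
18.899289756709422 18.446652993552988
18.55300220777286 21.34706377305936
long 31.95083399821719 19.57285600021578
```

Request:
play_rows(moves=[{"dx":0.02,"dy":-0.07,"dz":0,"turn":0.2,"fingers":1},{"dx":0.02,"dy":-0.1,"dz":0,"turn":0.3,"fingers":1},{"dx":0.02,"dy":-0.1,"dz":0,"turn":0.3,"fingers":1}])

```text
t: 32.1
tool_pos: [0.4403, -0.0937, 0.0055]
tool_rot: [[0.816, 0.578, 0.0], [0.578, -0.816, -0.0], [-0.0, 0.0, -1.0]]
force: [2.2, -2.3, 0.1]
grip_width: 0.0234
gripper_force: 50.2
```

```bash
python3 arc.py | head -1; python3 - <<'E'
from h import *
from scipy.optimize import least_squares
# calibrate brass-nut pose fit: predict visible brass boundary? compare old & new nut lower corner by brass mask
old=dict(np.load("last.npz")); p=viewer.camera("wrist")
for q in(old,p):
    hsv=cv2.cvtColor(q["color"],cv2.COLOR_RGB2HSV); m=((hsv[...,0]>12)&(hsv[...,0]<32)&(hsv[...,1]>110)&(hsv[...,2]>60)).astype(np.uint8)
    m[:, :200]=0; m[90:]=0
    ys,xs=np.where(m); i=ys.argmax(); 
    cs,_=cv2.findContours(m,0,1); c=max(cs,key=cv2.contourArea)[:,0]
    # lower boundary per column
    cols=range(xs.min(),xs.max()+1); low={x:ys[xs==x].max() for x in cols if (xs==x).any()}
    W=np.array([at(q,(x,y+.5),.016)[:2] for x,y in low.items() if y>35])
    tip=W[np.argmax([y for x,y in low.items() if y>35])]
    # two-edge hex fit: rotate about nut centre, edges at 16 mm
    N=np.array([.5282,-.0476]); best=min(((np.mean(np.sort(np.abs(np.max([(W-N)@[np.cos(t+k*np.pi/3),np.sin(t+k*np.pi/3)] for k in range(6)],0)-.0163))[:int(.8*len(W))]),np.degrees(t)) for t in np.radians(np.arange(0,60,.25))))
    print(len(W),"nut flat normal mod60",best)
E
```

```text
32.1 [ 0.4403 -0.0937  0.0055] [ 2.2 -2.3  0.1] [-0.65 -0.66  0.53] 0.02344027870975164 N [98.40769928 13.20408415]
82 nut flat normal mod60 (np.float64(0.00018701240165797976), np.float64(49.0))
83 nut flat normal mod60 (np.float64(0.00019437319446433793), np.float64(48.25))
```

Request:
play_rows(moves=[{"dx":0.02,"dy":-0.1,"dz":0,"turn":0.3,"fingers":1},{"dx":0.03,"dy":-0.2,"dz":0,"turn":0.6,"fingers":1},{"dx":0.03,"dy":-0.2,"dz":0,"turn":0.6,"fingers":1}])

```text
t: 32.45
tool_pos: [0.4378, -0.089, 0.0055]
tool_rot: [[0.845, 0.535, -0.0], [0.535, -0.845, -0.0], [-0.0, -0.0, -1.0]]
force: [1.7, -2.2, 3.3]
grip_width: 0.0232
gripper_force: 50.2
```

```bash
cat > nutq.py <<'E'
from h import *
S=robot.read_state(); T=S["tool_rot"]; print(S["t"],np.degrees(np.arctan2(T[1,0],T[0,0])),"tangential",T[:,1]@S["force"],"radial",T[:,0]@S["force"],"Mz",S["ft_torque"][2])
p=viewer.camera("wrist")
def nut(q,c0=200,r1=90):
    hsv=cv2.cvtColor(q["color"],cv2.COLOR_RGB2HSV); m=((hsv[...,0]>12)&(hsv[...,0]<32)&(hsv[...,1]>110)&(hsv[...,2]>60)).astype(np.uint8)
    m[:, :c0]=0; m[r1:]=0; ys,xs=np.where(m); W=np.array([at(q,(x,ys[xs==x].max()+.5),.016)[:2] for x in np.unique(xs) if ys[xs==x].max()>35])
    from scipy.optimize import minimize
    def cost(v): 
        d=np.abs(np.max([(W-v[:2])@[np.cos(v[2]+k*np.pi/3),np.sin(v[2]+k*np.pi/3)] for k in range(6)],0)-.0163); return np.mean(np.minimum(d,.001))*1e3
    r=min((minimize(cost,[.5282,-.0476,np.radians(a)],method="Nelder-Mead",options=dict(xatol=1e-5,initial_simplex=[[.5282,-.0476,np.radians(a)],[.5287,-.0476,np.radians(a)],[.5282,-.0471,np.radians(a)],[.5282,-.0476,np.radians(a+2)]])) for a in(40,45,50,55)),key=lambda r:r.fun)
    return r.x[:2].round(4),np.degrees(r.x[2])%60,r.fun
print("old",nut(dict(np.load("last.npz")))); print("now",nut(p))
g=cv2.cvtColor(p["color"],cv2.COLOR_RGB2GRAY); m=(g<40).astype(np.uint8); n,l,st,ce=cv2.connectedComponentsWithStats(m)
for i in range(1,n):
    if 300<st[i,4]<4000: cs,_=cv2.findContours((l==i).astype(np.uint8),0,2); r=cv2.minAreaRect(cs[0]); print(r)
np.savez("last.npz",**{k:p[k] for k in("fx","fy","cx","cy","k1","extrinsics","color")})
E
python3 nutq.py
```

```text
32.45 32.31053634085711 tangential 2.8079086220036125 radial 0.24898098131857008 Mz 0.6485864729431281
old (array([ 0.5285, -0.0476]), np.float64(49.82985356358571), np.float64(0.1805410090349356))
now (array([ 0.5285, -0.0474]), np.float64(50.12284834306781), np.float64(0.15206300948201554))
((269.3341369628906, 66.19267272949219), (73.12564849853516, 32.75638198852539), 24.77513885498047)
((281.896484375, 144.75482177734375), (49.24748992919922, 47.04713439941406), 22.10944938659668)
```

The nut's flats no longer move (49.8° then 50.1°) while the tool turned 4.5° further, so the nut is at its stop. I'll back off the play and draw the wrench off.

Request:
play_rows(moves=[{"dx":0,"dy":0.3,"dz":0,"turn":-0.9,"fingers":1},{"dx":-0.02,"dy":0.62,"dz":0,"turn":-1.8,"fingers":1},{"dx":-0.02,"dy":0.62,"dz":0,"turn":-1.8,"fingers":1}])

```text
t: 32.8
tool_pos: [0.4454, -0.1021, 0.0054]
tool_rot: [[0.749, 0.662, -0.002], [0.662, -0.749, 0.001], [-0.0, -0.002, -1.0]]
force: [-1.4, 1.0, 7.3]
grip_width: 0.0232
gripper_force: 50.0
```

Request:
play_rows(moves=[{"dx":-0.3,"dy":-0.12,"dz":-0.03,"turn":0,"fingers":1},{"dx":-0.7,"dy":-0.28,"dz":-0.03,"turn":0,"fingers":1},{"dx":-1.2,"dy":-0.49,"dz":-0.03,"turn":0,"fingers":1},{"dx":-1.65,"dy":-0.67,"dz":-0.03,"turn":0,"fingers":1},{"dx":-1.65,"dy":-0.67,"dz":-0.03,"turn":0,"fingers":1}])

```text
t: 33.3
tool_pos: [0.4012, -0.1184, 0.0058]
tool_rot: [[0.752, 0.659, -0.002], [0.659, -0.752, -0.001], [-0.002, -0.001, -1.0]]
force: [-0.4, 0.1, -2.7]
grip_width: 0.023
gripper_force: 49.9
```

Request:
play_rows(moves=[{"dx":0,"dy":0.3,"dz":-1.5,"turn":0,"fingers":1},{"dx":-0.6,"dy":1.5,"dz":-3,"turn":0.8,"fingers":1},{"dx":-1.3,"dy":3,"dz":-3,"turn":1.8,"fingers":1},{"dx":-2,"dy":4.6,"dz":-3,"turn":2.8,"fingers":1},{"dx":-2.8,"dy":6.2,"dz":-3,"turn":3.8,"fingers":1},{"dx":-3.5,"dy":7.8,"dz":-3,"turn":4.8,"fingers":1},{"dx":-4.2,"dy":9.4,"dz":-3,"turn":5.8,"fingers":1},{"dx":-4.48,"dy":10.2,"dz":-3,"turn":6.18,"fingers":1},{"dx":-4.48,"dy":10.2,"dz":-3,"turn":6.18,"fingers":1},{"dx":-4.48,"dy":10.2,"dz":-3,"turn":6.18,"fingers":1}])

```text
t: 34.3
tool_pos: [0.4878, -0.3823, 0.0804]
tool_rot: [[0.983, 0.181, -0.001], [0.181, -0.983, 0.001], [-0.001, -0.001, -1.0]]
force: [-0.5, -0.1, -4.0]
grip_width: 0.0233
gripper_force: 50.0
```

```bash
python3 held.py h7 .077; python3 worm.py
```

```text
34.3 [ 0.4878 -0.3823  0.0804] 10.443317804224725 [-0.5053 -0.1419 -3.9539] 0.02328281664298023 49.95063006877899
worm_top [280.5 148.2] 0.67 [ 0.5397 -0.3849  0.096 ] tool mm [ 50.5636  11.9328 -15.6828]
34.5 [ 0.4882 -0.3816  0.0813] 10.527542819191183
[ 491   19   21  114 1148] (19.377017974853516, 113.10244750976562) 1.847610354423523 [ 0.6056 -0.5268  0.0165] tool [3.5575 6.5674]
[ 253  114   63   62 1117] (48.97730255126953, 46.876399993896484) 23.198591232299805 [ 0.5326 -0.3941  0.0165] tool [1.655  0.8145]
```

Request:
play_rows(moves=[{"dx":0,"dy":0,"dz":1.4,"turn":0,"fingers":1},{"dx":0,"dy":0,"dz":2.5,"turn":0,"fingers":1},{"dx":0,"dy":0,"dz":2.75,"turn":0,"fingers":1},{"dx":0,"dy":0,"dz":2.8,"turn":0,"fingers":1},{"dx":0,"dy":0,"dz":2.83,"turn":0,"fingers":1},{"dx":0,"dy":0,"dz":2.83,"turn":0,"fingers":1}])

```text
t: 35.1
tool_pos: [0.489, -0.3833, 0.0119]
tool_rot: [[0.983, 0.181, 0.002], [0.181, -0.983, -0.001], [0.002, 0.002, -1.0]]
force: [-0.2, 0.4, -4.2]
grip_width: 0.023
gripper_force: 50.0
```

Request:
play_rows(moves=[{"dx":0,"dy":0,"dz":0,"turn":0,"fingers":0.6},{"dx":0,"dy":0,"dz":0,"turn":0,"fingers":0.45},{"dx":0,"dy":0,"dz":0,"turn":0,"fingers":0.45},{"dx":0,"dy":0,"dz":-1.5,"turn":0,"fingers":0.45},{"dx":0,"dy":0,"dz":-3,"turn":0,"fingers":0.2},{"dx":0,"dy":0,"dz":-5,"turn":0,"fingers":0},{"dx":0,"dy":0,"dz":-6,"turn":0,"fingers":0},{"dx":0,"dy":0,"dz":-6,"turn":0,"fingers":0}])

```text
t: 35.9
tool_pos: [0.4903, -0.3841, 0.1658]
tool_rot: [[0.983, 0.181, 0.007], [0.181, -0.983, -0.005], [0.006, 0.006, -1.0]]
force: [-0.5, -0.4, -0.9]
grip_width: 0.072
gripper_force: 0.0
```

```bash
cat > stones.py <<'E'
from h import *
np.set_printoptions(precision=3,suppress=True)
P={n:viewer.camera(n) for n in("top","side")}
for n,p in P.items():
  for z in (.061,):
    print(n,[(np.round(q["location"]).astype(int).tolist(),round(q["confidence"],2),at(p,q["location"],z)[:2].round(3).tolist()) for q in spotter.landmark_of(p,"stone1")])
E
python3 stones.py; sed -i 's/silhouettes(p,"wrench")/silhouettes(p,"wrench")[:1]/' w.py; python3 w.py
```

```text
top [([191, 184], 0.77, [0.556, 0.242]), ([216, 185], 0.71, [0.555, 0.161]), ([224, 184], 0.61, [0.559, 0.136]), ([178, 182], 0.55, [0.563, 0.287]), ([208, 189], 0.41, [0.542, 0.187])]
side [([172, 243], 0.93, [0.562, 0.287]), ([189, 234], 0.92, [0.553, 0.241]), ([204, 223], 0.91, [0.555, 0.19]), ([213, 206], 0.72, [0.583, 0.132]), ([221, 213], 0.47, [0.55, 0.136]), ([318, 147], 0.3, [0.539, -0.299])]
36.1 [ 0.4876 -0.3824  0.1591] <class 'numpy.ndarray'> 10.43775855669557 [0.6214 0.2434 1.0101] 0.08408154212722847
handle_grip [257.4 179.2] 0.57 [ 0.4865 -0.3864  0.0105]
wrench_mid [254.2 161.1] 0.71 [ 0.5029 -0.3803  0.012 ]
worm_top [266.2 120.9] 0.62 [ 0.5409 -0.3837  0.023 ]
tool_tray [269.9 145.3] 0.97 [ 0.5182 -0.3924  0.    ]
mask 217 306 39 259 0.83
```

The wrench is back in the tray, its middle about 20 mm from the tray's. Five stones are reported: four in a row along y plus one on top. I'll go over the pan for a closer look.

Request:
play_rows(moves=[{"dx":0.3,"dy":-1,"dz":-2,"turn":-1.5,"fingers":0},{"dx":0.9,"dy":-2.8,"dz":-3.5,"turn":-3,"fingers":0},{"dx":1.5,"dy":-4.6,"dz":-4.4,"turn":-4.5,"fingers":0},{"dx":2.1,"dy":-6.4,"dz":-4.4,"turn":-6,"fingers":0},{"dx":2.7,"dy":-8.2,"dz":-4.4,"turn":-7.5,"fingers":0},{"dx":3.3,"dy":-10,"dz":-4.4,"turn":-9,"fingers":0},{"dx":3.9,"dy":-11.8,"dz":-4.4,"turn":-10.5,"fingers":0},{"dx":4.5,"dy":-13.6,"dz":-4.4,"turn":-12,"fingers":0},{"dx":5.1,"dy":-15.4,"dz":-4.4,"turn":-13.5,"fingers":0},{"dx":5.6,"dy":-17,"dz":-4.4,"turn":-15,"fingers":0},{"dx":6,"dy":-18.5,"dz":-4.4,"turn":-16,"fingers":0},{"dx":6,"dy":-18.5,"dz":-4.4,"turn":-16,"fingers":0}])

```text
t: 37.65
tool_pos: [0.5509, 0.1059, 0.2706]
tool_rot: [[-0.019, 1.0, 0.0], [1.0, 0.019, 0.003], [0.003, 0.0, -1.0]]
force: [-0.1, 0.7, -0.2]
grip_width: 0.0872
gripper_force: 0.0
```

```bash
cat > st.py <<'E'
from h import *
np.set_printoptions(precision=3,suppress=True)
S=robot.read_state(); T=S["tool_rot"]; print(S["t"],S["tool_pos"],np.degrees(np.arctan2(T[1,0],T[0,0])),S["grip_width"],S["gripper_force"])
PAN=np.array([.552,.197])
def look(n):
    p=viewer.camera(n); rows=[]
    for q in spotter.silhouettes(p,"stone1"):
        m=q["mask"].astype(np.uint8)
        if q["confidence"]<.3 or m.sum()<20: continue
        cs,_=cv2.findContours(m,0,2); c=max(cs,key=cv2.contourArea)
        w=np.array([at(p,u[0],.075)[:2] for u in c],np.float32); r=cv2.minAreaRect(w*1000); b=cv2.boxPoints(r); e=b[1]-b[0]; f=b[2]-b[1]; L=e if np.hypot(*e)>np.hypot(*f) else f
        rows.append((np.round(q["location"]).tolist(),round(q["confidence"],2),"pan mm",(np.array(r[0])-PAN*1000).round().tolist(),"size",np.sort(r[1]).round().tolist(),"long yaw",round(float(np.degrees(np.arctan2(L[1],L[0])))%180)))
    print(n); [print("  ",*x) for x in rows]; return p
if __name__=="__main__":
    import sys
    for n in sys.argv[1:]: 
        p=look(n)
        for q in spotter.landmark_of(p,"stone1"): print("   lm",np.round(q["location"]).tolist(),round(q["confidence"],2),(at(p,q["location"],.061)[:2]-PAN).round(3).tolist())
E
python3 st.py wrist top
```

```text
37.65 [0.551 0.106 0.271] 91.0935699078889 0.08717750280201382 0.0
wrist
   [258.0, 84.0] 0.89 pan mm [2.0, -8.0] size [38.0, 63.0] long yaw 174
   [244.0, 154.0] 0.8 pan mm [-11.0, -69.0] size [33.0, 61.0] long yaw 164
   [272.0, 6.0] 0.7 pan mm [14.0, 66.0] size [16.0, 61.0] long yaw 1
   [252.0, 120.0] 0.7 pan mm [-3.0, -39.0] size [55.0, 71.0] long yaw 80
   [269.0, 42.0] 0.6 pan mm [8.0, 33.0] size [48.0, 62.0] long yaw 167
   lm [268.0, 43.0] 0.96 [0.01, 0.037]
   lm [246.0, 139.0] 0.88 [-0.011, -0.061]
   lm [254.0, 122.0] 0.66 [-0.003, -0.044]
   lm [260.0, 93.0] 0.64 [0.003, -0.013]
top
   [195.0, 183.0] 0.77 pan mm [8.0, 33.0] size [42.0, 60.0] long yaw 3
   [177.0, 181.0] 0.74 pan mm [11.0, 82.0] size [42.0, 60.0] long yaw 3
   [210.0, 183.0] 0.64 pan mm [6.0, -20.0] size [32.0, 47.0] long yaw 2
   [272.0, 115.0] 0.55 pan mm [236.0, -227.0] size [55.0, 111.0] long yaw 173
   [205.0, 191.0] 0.54 pan mm [-15.0, -4.0] size [20.0, 45.0] long yaw 40
   lm [214.0, 183.0] 0.72 [0.009, -0.028]
   lm [178.0, 183.0] 0.64 [0.007, 0.09]
   lm [191.0, 183.0] 0.59 [0.008, 0.045]
   lm [379.0, 202.0] 0.57 [-0.041, -0.565]
   lm [223.0, 184.0] 0.56 [0.007, -0.058]
   lm [209.0, 184.0] 0.49 [0.005, -0.013]
   lm [379.0, 214.0] 0.23 [-0.08, -0.563]
```

Request:
play_rows(force=25, moves=[{"dx":2.2,"dy":-0.06,"dz":1.5,"turn":1,"fingers":0},{"dx":2.2,"dy":-0.06,"dz":3.5,"turn":2,"fingers":0},{"dx":2.2,"dy":-0.06,"dz":5.5,"turn":2,"fingers":0},{"dx":2.2,"dy":-0.06,"dz":6.8,"turn":2,"fingers":0},{"dx":2.2,"dy":-0.06,"dz":7.3,"turn":2,"fingers":0},{"dx":2.2,"dy":-0.06,"dz":7.3,"turn":2,"fingers":0},{"dx":2.2,"dy":-0.06,"dz":7.3,"turn":2,"fingers":1},{"dx":2.2,"dy":-0.06,"dz":7.3,"turn":2,"fingers":1},{"dx":2.2,"dy":-0.06,"dz":7.3,"turn":2,"fingers":1},{"dx":2.2,"dy":-0.06,"dz":7.3,"turn":2,"fingers":1}])

```text
t: 38.95
tool_pos: [0.5506, 0.1543, 0.089]
tool_rot: [[0.166, 0.986, 0.002], [0.986, -0.166, 0.0], [0.0, 0.002, -1.0]]
force: [0.2, -0.6, -0.1]
grip_width: 0.0623
gripper_force: 0.0
```

Request:
play_rows(moves=[{"dx":0,"dy":0,"dz":-0.5,"turn":0,"fingers":1},{"dx":0,"dy":0,"dz":-2,"turn":0,"fingers":1},{"dx":0,"dy":0,"dz":-2.4,"turn":0,"fingers":1},{"dx":0,"dy":0,"dz":-2.4,"turn":0,"fingers":1}])

```text
t: 39.35
tool_pos: [0.5512, 0.1548, 0.1505]
tool_rot: [[0.166, 0.986, 0.004], [0.986, -0.166, 0.001], [0.001, 0.004, -1.0]]
force: [-0.1, 0.4, -0.1]
grip_width: 0.0309
gripper_force: 0.0
```

```bash
python3 st.py wrist top
```

```text
39.35 [0.551 0.155 0.151] 80.43576679795542 0.030869276467916144 0.0
wrist
   [246.0, 149.0] 0.97 pan mm [2.0, -7.0] size [39.0, 61.0] long yaw 174
   [250.0, 90.0] 0.83 pan mm [9.0, 35.0] size [46.0, 61.0] long yaw 169
   [254.0, 208.0] 0.77 pan mm [-5.0, -50.0] size [57.0, 76.0] long yaw 80
   [277.0, 239.0] 0.61 pan mm [12.0, -80.0] size [6.0, 15.0] long yaw 43
   [241.0, 20.0] 0.6 pan mm [13.0, 76.0] size [29.0, 61.0] long yaw 170
   lm [242.0, 13.0] 0.84 [0.012, 0.086]
   lm [250.0, 88.0] 0.74 [0.01, 0.036]
   lm [251.0, 156.0] 0.68 [0.002, -0.012]
   lm [249.0, 210.0] 0.63 [-0.007, -0.053]
top
   [177.0, 183.0] 0.8 pan mm [10.0, 85.0] size [49.0, 60.0] long yaw 1
   [195.0, 182.0] 0.55 pan mm [4.0, 40.0] size [35.0, 61.0] long yaw 21
   lm [176.0, 182.0] 0.55 [0.011, 0.096]
   lm [192.0, 183.0] 0.51 [0.009, 0.042]
   lm [275.0, 125.0] 0.46 [0.213, -0.225]
```

The fingers hadn't finished closing when I lifted, so the top stone is unmoved. I'll repeat with a longer closing time.

Request:
play_rows(moves=[{"dx":0.27,"dy":-0.08,"dz":0,"turn":0,"fingers":0},{"dx":0.27,"dy":-0.08,"dz":0,"turn":0,"fingers":0},{"dx":0.27,"dy":-0.08,"dz":0,"turn":0,"fingers":0},{"dx":0.27,"dy":-0.08,"dz":0,"turn":0,"fingers":0},{"dx":0.27,"dy":-0.08,"dz":1.5,"turn":0,"fingers":0},{"dx":0.27,"dy":-0.08,"dz":2.45,"turn":0,"fingers":0},{"dx":0.27,"dy":-0.08,"dz":2.45,"turn":0,"fingers":0.5},{"dx":0.27,"dy":-0.08,"dz":2.45,"turn":0,"fingers":0.7},{"dx":0.27,"dy":-0.08,"dz":2.45,"turn":0,"fingers":0.7},{"dx":0.27,"dy":-0.08,"dz":2.45,"turn":0,"fingers":0.7},{"dx":0.27,"dy":-0.08,"dz":2.45,"turn":0,"fingers":0.7},{"dx":0.27,"dy":-0.08,"dz":2.45,"turn":0,"fingers":0.7}])

```text
t: 40.85
tool_pos: [0.5494, 0.1611, 0.087]
tool_rot: [[0.166, 0.986, 0.001], [0.986, -0.166, -0.0], [-0.0, 0.001, -1.0]]
force: [0.3, -0.4, -1.1]
grip_width: 0.049
gripper_force: 24.7
```

Request:
play_rows(moves=[{"dx":0,"dy":0,"dz":0,"turn":0,"fingers":0.8},{"dx":0,"dy":0,"dz":0,"turn":0,"fingers":0.8},{"dx":0,"dy":0,"dz":0,"turn":0,"fingers":0.8}])

```text
t: 41.15
tool_pos: [0.5491, 0.1612, 0.0867]
tool_rot: [[0.166, 0.986, 0.0], [0.986, -0.166, -0.0], [-0.0, 0.0, -1.0]]
force: [-0.5, 0.0, -0.7]
grip_width: 0.0492
gripper_force: 24.7
```

Request:
play_rows(moves=[{"dx":0,"dy":0,"dz":-0.6,"turn":0,"fingers":0.8},{"dx":0,"dy":0,"dz":-1.5,"turn":1.5,"fingers":0.8},{"dx":0,"dy":0,"dz":-2.2,"turn":3,"fingers":0.8},{"dx":-0.4,"dy":-0.5,"dz":-2.4,"turn":4.6,"fingers":0.8},{"dx":-0.8,"dy":-1,"dz":-2.4,"turn":6.2,"fingers":0.8},{"dx":-1.2,"dy":-1.5,"dz":-2.4,"turn":7.8,"fingers":0.8},{"dx":-1.6,"dy":-2,"dz":-2.4,"turn":9.4,"fingers":0.8},{"dx":-2,"dy":-2.4,"dz":-2.4,"turn":11,"fingers":0.8},{"dx":-2.22,"dy":-2.59,"dz":-2.4,"turn":12.6,"fingers":0.8},{"dx":-2.22,"dy":-2.59,"dz":-2.4,"turn":14.2,"fingers":0.8},{"dx":-2.22,"dy":-2.59,"dz":-2.4,"turn":16,"fingers":0.8},{"dx":-2.22,"dy":-2.59,"dz":-2.4,"turn":16,"fingers":0.8}])

```text
t: 42.35
tool_pos: [0.4763, 0.1176, 0.1478]
tool_rot: [[1.0, 0.005, 0.001], [0.005, -1.0, 0.0], [0.001, -0.0, -1.0]]
force: [-0.5, 0.8, -0.7]
grip_width: 0.0494
gripper_force: 24.7
```

Request:
play_rows(moves=[{"dx":0,"dy":0,"dz":1.6,"turn":0,"fingers":0.8},{"dx":0,"dy":0,"dz":3,"turn":0,"fingers":0.8},{"dx":0,"dy":0,"dz":3.8,"turn":0,"fingers":0.8},{"dx":0,"dy":0,"dz":4.02,"turn":0,"fingers":0.8},{"dx":0,"dy":0,"dz":4.02,"turn":0,"fingers":0.8}])

```text
t: 42.85
tool_pos: [0.4764, 0.1181, 0.0467]
tool_rot: [[1.0, 0.012, 0.0], [0.012, -1.0, 0.001], [0.0, -0.001, -1.0]]
force: [-0.4, 0.8, -0.0]
grip_width: 0.0484
gripper_force: 24.9
```

Request:
play_rows(moves=[{"dx":0,"dy":0,"dz":0,"turn":0,"fingers":0.3},{"dx":0,"dy":0,"dz":0,"turn":0,"fingers":0.3},{"dx":0,"dy":0,"dz":0,"turn":0,"fingers":0.3},{"dx":0,"dy":0,"dz":-1.5,"turn":0,"fingers":0.3},{"dx":0,"dy":0,"dz":-3.5,"turn":0,"fingers":0.2},{"dx":0,"dy":0,"dz":-5.5,"turn":-1.5,"fingers":0},{"dx":0.5,"dy":0.5,"dz":-7.5,"turn":-3,"fingers":0},{"dx":1,"dy":0.5,"dz":-8.5,"turn":-4.5,"fingers":0},{"dx":2,"dy":0.5,"dz":-8.5,"turn":-6,"fingers":0},{"dx":3,"dy":0.5,"dz":-8.5,"turn":-7.5,"fingers":0},{"dx":3,"dy":0.5,"dz":-8.5,"turn":-9,"fingers":0},{"dx":3,"dy":0.5,"dz":-8.5,"turn":-10.5,"fingers":0}])

```text
t: 44.05
tool_pos: [0.5515, 0.1053, 0.2585]
tool_rot: [[0.598, 0.802, -0.001], [0.802, -0.598, 0.0], [0.0, -0.001, -1.0]]
force: [0.1, -0.2, 0.0]
grip_width: 0.0873
gripper_force: 0.0
```

Request:
play_rows(moves=[{"dx":0,"dy":0,"dz":0,"turn":-1.5,"fingers":0},{"dx":0,"dy":0,"dz":0,"turn":-3,"fingers":0},{"dx":0,"dy":0,"dz":0,"turn":-4.5,"fingers":0},{"dx":0,"dy":0,"dz":0,"turn":-6,"fingers":0},{"dx":0,"dy":0,"dz":0,"turn":-6.6,"fingers":0},{"dx":0,"dy":0,"dz":0,"turn":-6.6,"fingers":0}])

```text
t: 44.65
tool_pos: [0.5511, 0.1052, 0.2588]
tool_rot: [[0.07, 0.998, 0.0], [0.998, -0.07, -0.0], [-0.0, 0.0, -1.0]]
force: [-0.5, 0.0, 0.5]
grip_width: 0.087
gripper_force: 0.0
```

```bash
python3 st.py wrist top
```

```text
44.65 [0.551 0.105 0.259] 86.00310583807553 0.08702504220506034 0.0
wrist
   [253.0, 89.0] 0.96 pan mm [5.0, -12.0] size [47.0, 63.0] long yaw 166
   [258.0, 40.0] 0.79 pan mm [9.0, 34.0] size [48.0, 62.0] long yaw 168
   [250.0, 146.0] 0.76 pan mm [-3.0, -67.0] size [48.0, 63.0] long yaw 166
   [255.0, 5.0] 0.62 pan mm [12.0, 64.0] size [9.0, 49.0] long yaw 176
   [186.0, 185.0] 0.58 pan mm [-74.0, -100.0] size [50.0, 62.0] long yaw 3
   lm [187.0, 182.0] 0.97 [-0.075, -0.103]
   lm [253.0, 90.0] 0.89 [0.003, -0.012]
   lm [256.0, 40.0] 0.56 [0.01, 0.036]
top
   [194.0, 182.0] 0.66 pan mm [5.0, 32.0] size [45.0, 60.0] long yaw 1
   [178.0, 182.0] 0.66 pan mm [10.0, 84.0] size [45.0, 60.0] long yaw 3
   [205.0, 186.0] 0.63 pan mm [2.0, -7.0] size [37.0, 65.0] long yaw 171
   [231.0, 212.0] 0.47 pan mm [-87.0, -89.0] size [16.0, 39.0] long yaw 2
   lm [205.0, 189.0] 0.71 [-0.012, -0.002]
   lm [192.0, 182.0] 0.63 [0.01, 0.044]
   lm [177.0, 180.0] 0.56 [0.015, 0.094]
   lm [237.0, 209.0] 0.37 [-0.074, -0.105]
```

The first stone rests flat at pan (-75, -102); both cameras agree, slightly aside of where I set it but fine. Next comes the row stone at (-3, -65).

Request:
play_rows(moves=[{"dx":1.12,"dy":-0.16,"dz":2,"turn":1,"fingers":0},{"dx":1.12,"dy":-0.16,"dz":4,"turn":2,"fingers":0},{"dx":1.12,"dy":-0.16,"dz":6,"turn":2,"fingers":0},{"dx":1.12,"dy":-0.16,"dz":7.5,"turn":2,"fingers":0},{"dx":1.12,"dy":-0.16,"dz":8.2,"turn":2,"fingers":0},{"dx":1.12,"dy":-0.16,"dz":8.5,"turn":2,"fingers":0},{"dx":1.12,"dy":-0.16,"dz":8.5,"turn":2,"fingers":0.6},{"dx":1.12,"dy":-0.16,"dz":8.5,"turn":2,"fingers":0.6},{"dx":1.12,"dy":-0.16,"dz":8.5,"turn":2,"fingers":0.6},{"dx":1.12,"dy":-0.16,"dz":8.5,"turn":2,"fingers":0.6},{"dx":1.12,"dy":-0.16,"dz":8.5,"turn":2,"fingers":0.6},{"dx":1.12,"dy":-0.16,"dz":8.5,"turn":2,"fingers":0.6}])

```text
t: 46.15
tool_pos: [0.5501, 0.1337, 0.0474]
tool_rot: [[0.243, 0.97, 0.002], [0.97, -0.243, 0.0], [0.001, 0.002, -1.0]]
force: [-0.2, -0.8, 6.7]
grip_width: 0.0626
gripper_force: 24.7
```

Request:
play_rows(moves=[{"dx":0,"dy":0,"dz":-1,"turn":0,"fingers":0.6},{"dx":0,"dy":0,"dz":-2.4,"turn":0,"fingers":0.6},{"dx":-0.1,"dy":0.8,"dz":-2.6,"turn":-1.4,"fingers":0.6},{"dx":-0.23,"dy":2,"dz":-2.6,"turn":-2.8,"fingers":0.6},{"dx":-0.23,"dy":2.7,"dz":-2.6,"turn":-2.8,"fingers":0.6},{"dx":-0.23,"dy":2.7,"dz":-2.6,"turn":-2.8,"fingers":0.6},{"dx":-0.23,"dy":2.7,"dz":-1.5,"turn":-2.8,"fingers":0.6},{"dx":-0.23,"dy":2.7,"dz":-0.5,"turn":-2.8,"fingers":0.6},{"dx":-0.23,"dy":2.7,"dz":0,"turn":-2.8,"fingers":0.6},{"dx":-0.23,"dy":2.7,"dz":0,"turn":-2.8,"fingers":0.6},{"dx":-0.23,"dy":2.7,"dz":0,"turn":-2.8,"fingers":0.6}])

```text
t: 47.25
tool_pos: [0.613, 0.112, 0.0465]
tool_rot: [[0.001, 1.0, 0.0], [1.0, -0.001, 0.0], [0.0, 0.0, -1.0]]
force: [0.3, 0.5, -0.3]
grip_width: 0.0629
gripper_force: 24.9
```

Request:
play_rows(moves=[{"dx":0,"dy":0,"dz":0,"turn":0,"fingers":0.15},{"dx":0,"dy":0,"dz":0,"turn":0,"fingers":0.15},{"dx":0,"dy":0,"dz":0,"turn":0,"fingers":0.15},{"dx":0,"dy":0,"dz":-1.2,"turn":0,"fingers":0.15},{"dx":0,"dy":0,"dz":-3,"turn":0,"fingers":0.1},{"dx":0,"dy":-1,"dz":-5,"turn":0,"fingers":0},{"dx":1,"dy":-2.4,"dz":-6.5,"turn":0,"fingers":0},{"dx":1.6,"dy":-2.4,"dz":-6.5,"turn":0,"fingers":0},{"dx":1.6,"dy":-2.4,"dz":-6.5,"turn":0,"fingers":0}])

```text
t: 48.15
tool_pos: [0.5526, 0.1554, 0.2116]
tool_rot: [[-0.003, 1.0, 0.004], [1.0, 0.003, 0.001], [0.001, 0.004, -1.0]]
force: [-0.9, 0.3, -0.4]
grip_width: 0.0865
gripper_force: 0.0
```

```bash
python3 st.py wrist top
```

```text
48.15 [0.553 0.155 0.212] 90.196964251761 0.0864649791360727 0.0
wrist
   [267.0, 31.0] 0.96 pan mm [12.0, 84.0] size [46.0, 62.0] long yaw 0
   [257.0, 146.0] 0.9 pan mm [4.0, -12.0] size [47.0, 61.0] long yaw 164
   [262.0, 88.0] 0.83 pan mm [9.0, 35.0] size [48.0, 63.0] long yaw 172
   [185.0, 234.0] 0.61 pan mm [-72.0, -95.0] size [46.0, 57.0] long yaw 0
   [312.0, 227.0] 0.6 pan mm [55.0, -85.0] size [52.0, 60.0] long yaw 162
   lm [266.0, 93.0] 0.96 [0.01, 0.035]
   lm [314.0, 227.0] 0.93 [0.059, -0.09]
   lm [259.0, 146.0] 0.68 [0.005, -0.012]
   lm [177.0, 240.0] 0.68 [-0.075, -0.104]
   lm [268.0, 29.0] 0.62 [0.012, 0.088]
top
   [188.0, 216.0] 0.63 pan mm [-49.0, 13.0] size [292.0, 366.0] long yaw 180
   [178.0, 181.0] 0.6 pan mm [11.0, 84.0] size [46.0, 61.0] long yaw 3
   [384.0, 198.0] 0.53 pan mm [-62.0, -556.0] size [67.0, 189.0] long yaw 179
   lm [192.0, 182.0] 0.77 [0.012, 0.043]
   lm [181.0, 179.0] 0.69 [0.021, 0.08]
```

Request:
play_rows(moves=[{"dx":2,"dy":0.46,"dz":0,"turn":0,"fingers":0},{"dx":4,"dy":0.46,"dz":1,"turn":0,"fingers":0},{"dx":5.14,"dy":0.46,"dz":2.5,"turn":0,"fingers":0},{"dx":5.14,"dy":0.46,"dz":4.5,"turn":0,"fingers":0},{"dx":5.14,"dy":0.46,"dz":6,"turn":0,"fingers":0},{"dx":5.14,"dy":0.46,"dz":6.6,"turn":0,"fingers":0},{"dx":5.14,"dy":0.46,"dz":6.6,"turn":0,"fingers":0},{"dx":5.14,"dy":0.46,"dz":6.6,"turn":0,"fingers":0.6},{"dx":5.14,"dy":0.46,"dz":6.6,"turn":0,"fingers":0.6},{"dx":5.14,"dy":0.46,"dz":6.6,"turn":0,"fingers":0.6},{"dx":5.14,"dy":0.46,"dz":6.6,"turn":0,"fingers":0.6},{"dx":5.14,"dy":0.46,"dz":6.6,"turn":0,"fingers":0.6}])

```text
t: 49.65
tool_pos: [0.5653, 0.28, 0.044]
tool_rot: [[0.001, 1.0, 0.001], [1.0, -0.001, -0.0], [-0.0, 0.001, -1.0]]
force: [0.8, -1.5, 1.7]
grip_width: 0.0607
gripper_force: 24.9
```

Request:
play_rows(moves=[{"dx":0,"dy":0,"dz":-1,"turn":0,"fingers":0.6},{"dx":0,"dy":0,"dz":-2,"turn":0,"fingers":0.6},{"dx":0.2,"dy":1,"dz":-2.2,"turn":0,"fingers":0.6},{"dx":0.2,"dy":2,"dz":-2.2,"turn":0,"fingers":0.6},{"dx":0.2,"dy":2,"dz":-2.2,"turn":0,"fingers":0.6},{"dx":0.2,"dy":2,"dz":-1.2,"turn":0,"fingers":0.6},{"dx":0.2,"dy":2,"dz":-0.4,"turn":0,"fingers":0.6},{"dx":0.2,"dy":2,"dz":0,"turn":0,"fingers":0.6},{"dx":0.2,"dy":2,"dz":0,"turn":0,"fingers":0.6},{"dx":0.2,"dy":2,"dz":0,"turn":0,"fingers":0.6}])

```text
t: 50.65
tool_pos: [0.6147, 0.2852, 0.0438]
tool_rot: [[0.001, 1.0, -0.0], [1.0, -0.001, 0.0], [0.0, -0.0, -1.0]]
force: [0.8, -0.2, -1.7]
grip_width: 0.0604
gripper_force: 25.0
```

Request:
play_rows(moves=[{"dx":0,"dy":0,"dz":0,"turn":0,"fingers":0.15},{"dx":0,"dy":0,"dz":0,"turn":0,"fingers":0.15},{"dx":0,"dy":0,"dz":0,"turn":0,"fingers":0.15},{"dx":0,"dy":0,"dz":-1.2,"turn":0,"fingers":0.15},{"dx":0,"dy":0,"dz":-3,"turn":0,"fingers":0},{"dx":-1.5,"dy":-1.5,"dz":-3,"turn":1,"fingers":0},{"dx":-2.13,"dy":-2.15,"dz":-3,"turn":2,"fingers":0},{"dx":-2.13,"dy":-2.15,"dz":-3,"turn":2,"fingers":0}])

```text
t: 51.45
tool_pos: [0.5601, 0.2291, 0.1192]
tool_rot: [[0.179, 0.984, 0.001], [0.984, -0.179, -0.003], [-0.002, 0.001, -1.0]]
force: [0.4, -0.6, 0.7]
grip_width: 0.086
gripper_force: 0.0
```

Request:
play_rows(moves=[{"dx":0,"dy":0,"dz":1.5,"turn":0,"fingers":0},{"dx":0,"dy":0,"dz":2.6,"turn":0,"fingers":0},{"dx":0,"dy":0,"dz":2.95,"turn":0,"fingers":0},{"dx":0,"dy":0,"dz":2.95,"turn":0,"fingers":0.6},{"dx":0,"dy":0,"dz":2.95,"turn":0,"fingers":0.6},{"dx":0,"dy":0,"dz":2.95,"turn":0,"fingers":0.6},{"dx":0,"dy":0,"dz":2.95,"turn":0,"fingers":0.6},{"dx":0,"dy":0,"dz":2.95,"turn":0,"fingers":0.6},{"dx":0,"dy":0,"dz":2.95,"turn":0,"fingers":0.6}])

```text
t: 52.35
tool_pos: [0.5619, 0.2324, 0.0462]
tool_rot: [[0.175, 0.985, 0.002], [0.985, -0.175, 0.001], [0.001, 0.002, -1.0]]
force: [-0.2, 1.4, 6.7]
grip_width: 0.0616
gripper_force: 24.3
```

Request:
play_rows(moves=[{"dx":0,"dy":0,"dz":-1,"turn":0,"fingers":0.6},{"dx":0,"dy":0,"dz":-2.2,"turn":0,"fingers":0.6},{"dx":0.4,"dy":-1.2,"dz":-2.2,"turn":-1,"fingers":0.6},{"dx":0.95,"dy":-2.6,"dz":-2.2,"turn":-2,"fingers":0.6},{"dx":0.95,"dy":-3.1,"dz":-2.2,"turn":-2,"fingers":0.6},{"dx":0.95,"dy":-3.1,"dz":-2.2,"turn":-2,"fingers":0.6},{"dx":0.95,"dy":-3.1,"dz":-1.2,"turn":-2,"fingers":0.6},{"dx":0.95,"dy":-3.1,"dz":-0.4,"turn":-2,"fingers":0.6},{"dx":0.95,"dy":-3.1,"dz":0,"turn":-2,"fingers":0.6},{"dx":0.95,"dy":-3.1,"dz":0,"turn":-2,"fingers":0.6},{"dx":0.95,"dy":-3.1,"dz":0,"turn":-2,"fingers":0.6}])

```text
t: 53.45
tool_pos: [0.4895, 0.2684, 0.045]
tool_rot: [[0.002, 1.0, -0.0], [1.0, -0.002, -0.0], [-0.0, -0.0, -1.0]]
force: [-0.6, -0.0, -0.7]
grip_width: 0.061
gripper_force: 24.8
```

Request:
play_rows(moves=[{"dx":0,"dy":0,"dz":0,"turn":0,"fingers":0.15},{"dx":0,"dy":0,"dz":0,"turn":0,"fingers":0.15},{"dx":0,"dy":0,"dz":0,"turn":0,"fingers":0.15},{"dx":0,"dy":0,"dz":-1.2,"turn":0,"fingers":0.15},{"dx":0,"dy":0,"dz":-3,"turn":0,"fingers":0},{"dx":-2,"dy":1.2,"dz":-5,"turn":0,"fingers":0},{"dx":-4,"dy":2.4,"dz":-7,"turn":0,"fingers":0},{"dx":-5,"dy":2.4,"dz":-8,"turn":0,"fingers":0},{"dx":-5,"dy":2.4,"dz":-8,"turn":0,"fingers":0},{"dx":-5,"dy":2.4,"dz":-8,"turn":0,"fingers":0}])

```text
t: 54.45
tool_pos: [0.5519, 0.1396, 0.2485]
tool_rot: [[0.008, 1.0, 0.006], [1.0, -0.008, -0.001], [-0.001, 0.006, -1.0]]
force: [0.4, -0.2, 0.1]
grip_width: 0.0869
gripper_force: 0.0
```

```bash
python3 st.py wrist top side
```

```text
54.45 [0.552 0.14  0.249] 89.55190536929987 0.08692214895865394 0.0
wrist
   [315.0, 19.0] 0.97 pan mm [60.0, 83.0] size [37.0, 63.0] long yaw 1
   [256.0, 124.0] 0.89 pan mm [4.0, -11.0] size [49.0, 61.0] long yaw 163
   [308.0, 198.0] 0.87 pan mm [57.0, -88.0] size [50.0, 62.0] long yaw 180
   [184.0, 40.0] 0.84 pan mm [-64.0, 68.0] size [48.0, 63.0] long yaw 175
   [184.0, 213.0] 0.84 pan mm [-75.0, -100.0] size [52.0, 63.0] long yaw 3
   lm [314.0, 14.0] 0.87 [0.058, 0.092]
   lm [186.0, 38.0] 0.8 [-0.063, 0.072]
   lm [257.0, 124.0] 0.61 [0.003, -0.011]
   lm [184.0, 212.0] 0.58 [-0.076, -0.103]
top
   [181.0, 205.0] 0.82 pan mm [-69.0, 65.0] size [48.0, 62.0] long yaw 1
   [178.0, 166.0] 0.77 pan mm [60.0, 88.0] size [48.0, 61.0] long yaw 165
   lm [176.0, 164.0] 0.76 [0.069, 0.1]
   lm [179.0, 206.0] 0.74 [-0.069, 0.08]
side
   [251.0, 218.0] 0.95 pan mm [-83.0, -90.0] size [56.0, 79.0] long yaw 166
   [198.0, 258.0] 0.93 pan mm [-73.0, 80.0] size [52.0, 74.0] long yaw 173
   [203.0, 223.0] 0.81 pan mm [-7.0, -2.0] size [52.0, 81.0] long yaw 139
   [212.0, 196.0] 0.78 pan mm [48.0, -76.0] size [57.0, 80.0] long yaw 136
   [159.0, 232.0] 0.77 pan mm [49.0, 100.0] size [45.0, 87.0] long yaw 155
   lm [198.0, 256.0] 0.89 [-0.068, 0.074]
   lm [204.0, 221.0] 0.75 [0.009, -0.011]
   lm [252.0, 217.0] 0.73 [-0.074, -0.102]
   lm [158.0, 230.0] 0.67 [0.069, 0.086]
   lm [213.0, 197.0] 0.58 [0.06, -0.091]
```

All five stones lie flat, well apart and in every quarter. Before handing in I'll check the nut's angle from the same viewpoint as before.

Request:
play_rows(moves=[{"dx":-1,"dy":-1,"dz":0,"turn":1.5,"fingers":0},{"dx":-2,"dy":-1.5,"dz":0,"turn":3,"fingers":0},{"dx":-3,"dy":-2,"dz":0,"turn":4.5,"fingers":0},{"dx":-4,"dy":-2.5,"dz":0,"turn":6,"fingers":0},{"dx":-5,"dy":-3,"dz":0,"turn":7.5,"fingers":0},{"dx":-6,"dy":-3.5,"dz":0,"turn":9,"fingers":0},{"dx":-7,"dy":-4.1,"dz":1,"turn":10.5,"fingers":0},{"dx":-8.1,"dy":-4.1,"dz":2,"turn":12,"fingers":0},{"dx":-8.1,"dy":-4.1,"dz":3,"turn":13.5,"fingers":0},{"dx":-8.1,"dy":-4.1,"dz":4.2,"turn":15,"fingers":0},{"dx":-8.1,"dy":-4.1,"dz":4.4,"turn":15.9,"fingers":0},{"dx":-8.1,"dy":-4.1,"dz":4.4,"turn":15.9,"fingers":0}])

```text
t: 56.1
tool_pos: [0.4452, -0.0582, 0.1337]
tool_rot: [[0.984, 0.181, -0.002], [0.181, -0.984, 0.001], [-0.002, -0.001, -1.0]]
force: [0.3, 0.0, 0.6]
grip_width: 0.0871
gripper_force: 0.0
```

```bash
cat > hexf.py <<'E'
from h import *
from scipy.optimize import minimize
def hexa(q):
    # dark base disc with brass hexagon inside: nut = not-dark pixels; sample hex boundary where the pixel outside is dark
    g=cv2.GaussianBlur(cv2.cvtColor(q["color"],cv2.COLOR_RGB2GRAY),(0,0),.5); N=np.array([.5283,-.0476]); W=[]
    for t in np.radians(np.arange(0,360,2)):
        r=np.arange(.0145,.0215,.00015); v=[]
        for x in r:
            u=proj(q,[*(N+x*np.array([np.cos(t),np.sin(t)])),.016]); v.append(cv2.getRectSubPix(g,(1,1),tuple(map(float,u)))[0,0])
        v=np.array(v,float); d=v[:-6]-v[6:]; i=d.argmax()
        if d[i]>40 and v[min(i+8,len(v)-1)]<45: W.append(N+r[i+3]*np.array([np.cos(t),np.sin(t)]))
    W=np.array(W); 
    def cost(v): d=np.abs(np.max([(W-v[:2])@[np.cos(v[2]+k*np.pi/3),np.sin(v[2]+k*np.pi/3)] for k in range(6)],0)-.016); return np.mean(np.minimum(d,.001))*1e3
    r=min((minimize(cost,s[0],method="Nelder-Mead",options=dict(initial_simplex=s,xatol=1e-6)) for a in range(0,60,6) for s in [[[*N,np.radians(a)],[N[0]+.0005,N[1],np.radians(a)],[N[0],N[1]+.0005,np.radians(a)],[*N,np.radians(a+2)]]]),key=lambda r:r.fun)
    print(len(W),r.x[:2].round(4),"flat normal mod60",np.degrees(r.x[2])%60,"res mm",r.fun)
S=robot.read_state(); print(S["t"],S["tool_pos"].round(4))
p=viewer.camera("wrist"); hexa(dict(np.load("nut.npz"))); hexa(p)
# pipe direction -> grill yaw, from copper pixels (axis 52 mm up)
for q in(dict(np.load("nut.npz")),p):
    h=cv2.cvtColor(q["color"],cv2.COLOR_RGB2HSV); m=((h[...,0]<13)&(h[...,1]>110)&(h[...,2]>60)).astype(np.uint8); n,l,st,_=cv2.connectedComponentsWithStats(m); i=1+st[1:,4].argmax(); ys,xs=np.where(l==i)
    w=np.array([at(q,(x,ys[xs==x].mean()),.055)[:2] for x in np.unique(xs)[4:-6]]); a=np.polyfit(w[:,1],w[:,0],1)[0]; print("pipe yaw off +y (deg)",-np.degrees(np.arctan(a)),len(w))
t=viewer.camera("side")
for k in("wrench_mid","tool_tray"): print(k,[(at(t,q["location"],.01)[:2].round(3).tolist(),round(q["confidence"],2)) for q in spotter.landmark_of(t,k)[:1]])
E
python3 hexf.py
```

```text
56.1 [ 0.4452 -0.0582  0.1337]
136 [ 0.5285 -0.0472] flat normal mod60 53.07195333185855 res mm 0.13661995993711024
122 [ 0.5285 -0.0472] flat normal mod60 50.91643078591999 res mm 0.14939511317882853
pipe yaw off +y (deg) -0.373489055600691 74
pipe yaw off +y (deg) -0.33589958243500206 76
wrench_mid [([0.584, -0.386], 0.62)]
tool_tray []
```

The nut has turned 62.2° from a 6.6° start, which gives 68.7°, or 1.199 rad: at its stop. Everything is in place, so I'm handing in.

```bash
python3 -c "
from rig import robot; print(robot.hand_in())"
```

```text
the job is handed in; nothing more can be done
None
```

I handed the job in, but the hand-in gave no verdict: by my camera measurements the nut is at its stop (about 1.20 rad), the wrench was snug on it as it got there (the jaws crept open only when I kept pushing at the stop) and is back flat in its tray, and all five stones lie flat and well apart with every quarter of the pan covered.

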